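Put the washed brush and dough scraper away in the sloping drying rack

ROBOT

A 6-joint arm with a two-finger parallel gripper is mounted at the origin on a cart in front of the work surface, level with it; the furniture and walls round the work are solid. World frame = base frame: x ahead of the robot, y to its left, z up, the work surface at z = 0. Lengths are in m, angles in rad, forces in N, time in s.
With the tool pointing down it reaches from about 0.35 to 0.775 m from the base axis. Payload 5.5 kg.
Tool frame: the origin (TCP) lies at the very end of the fingers, on their centre line; the grasp point (between the pads) lies 19 mm behind it; z points along the fingers, y is the line along which they close (so a half turn about z gives the same grasp; the last joint's range is limited). The gripper opens to 85 mm and grips with 20 to 120 N. Pads are 22 mm wide; open, the fingers measure 114 mm over their backs; the gripper's body (76 mm by 85 mm) begins 54 mm behind the grasp point. The pads swing forward as they close: fully open they stand 13 mm farther back than shut.
Start: joints at [-1.389, 0.313, 0.046, 1.304, 0, 1.431], TCP at [0.182, -0.546, 0.231] pointing down, gripper open.
Joint ranges: [-2.76, 2.76], [-0.86, 1.69], [-1.03, 1.26], [-2.2, 2.34], [-1.47, 1.5], [-3.14, 3.14]. Speed limits (rad/s): [2.57, 2.57, 3.14, 3.14, 3.14, 3.14].

INTERFACE

Orientations are given as a unit quaternion [w, x, y, z].
In Python, from workcell import get_state, read_camera, hand_in gives the robot as it stands.
- The arm moves only by the tool send_rows, never from a script. Its argument "increments" is a list of rows, each an object of numbers: "dx", "dy", "dz": the shift along the world's x, y, z in units of 25 mm (1.0 is 25 mm); "roll": the turn about the world's z in units of 8 degrees (1.0 is 8 degrees); "claw": the opening, from -1 (shut) to 1 (fully open). In form: [{"dx": .., "dy": .., "dz": .., "roll": .., "claw": ..}, ...]. A call has exactly 5 rows; each row is the pose to reach, as a shift and turn from the pose commanded when the call began; what a row does not reach only later rows make up. A row lasts 1/8 s, in which the tool goes at most 62.5 mm and 10.7 degrees, less where a joint would pass 70% of its speed; a pose out of reach is approached as far as the arm can. A call with a gripper value outside its range is refused whole. The fingers move at their own pace and stop on an object; "grip_force" is the grip in N (left out, the last holds). Time passes only in rows, so rows that repeat a pose let the fingers close, or fill a call up. It gives the time, the measured TCP pose, the force, the opening and the grip force at its end, in the units of the state.
- get_state(): the state, without advancing time (a new reading comes with each control period).
- read_camera(name): name is "scene" or "top" or "wrist"; returns a dict with "image" (420x560x3 uint8, blue, green, red), "fx", "fy", "cx", "cy" (pixels), "world_to_cam" (4x4, takes a point from world to camera coordinates). Camera axes: x right, y up, looking along -z (the intrinsics and any distortion apply to the point x, -y, -z); pixel columns grow to the right and rows downward; lengths in m; the calibration is good to about 2 mm. A picture is of the moment at which its call begins. There is no depth.
- hand_in(): hands the job in; it is judged then, once.
The state is a dict: "clock": time; "joint_pos": joint angles; "qvel": joint speeds; "tau": joint torques, N m; "tcp_pos": TCP position; "orientation": TCP orientation; "wrist_force": force on the tool from outside, world axes, zero at the start; "ft_torque": the same for the moment, N m; "finger_gap": finger opening in m; "grip_force": force on a finger pad.
Only numpy, scipy, OpenCV 4.12 (cv2) and the standard library are available. Lean on these libraries where they do the work, as an engineer would, in place of code of your own. Each camera call takes 0.05 s, during which the arm holds its last target. There are 200 camera calls.

TASK

Put the pastry brush in the narrow bay and the dough scraper in the wide bay of the sloping drying rack, right way up and with bristles and blade down the slope: hook the head under the lip at the low end, then tilt the handle down and push it until it snaps into the spring clip, so that each tool lies flat in its bay. Let go of both, and leave the cup, the timer and the folding bar where they stand.

Things in the scene. Friction and masses are not known exactly. Their poses are not given: they have to be found in the camera images.
- pastry_brush: pastry brush, wooden handle, 208 mm long, lies flat. Origin under its middle, on the underside; z up, y from bristles (edge at y = -104 mm) to handle end (+104). Head y -104 to -38: 42 mm wide, 13 mm thick. Handle 11 mm thick, rounded sides, 24 mm wide at y = 17 tapering evenly to 16 mm at y = 98; take it there. About 50 g, centre of mass at y = -27.
- pastry_brush_tip (a point): middle of the brush's bristle edge, on the underside
- pastry_brush_tail (a point): end of the brush's handle, on the underside
- scraper: dough scraper, steel blade, round dark wooden handle, 205 mm long, lies flat. Origin under its middle at the level of the handle underside; z up, y from blade edge (-102.5 mm) to handle end (+102.5). Blade y -102 to -2: 75 mm wide, 2 mm thick, underside at z = 2.7. Handle: rod of 19 mm diameter, y -8 to +102, axis z = 9.5. About 110 g, centre of mass y = +15.
- scraper_tip (a point): middle of the scraper's blade edge (at the level of the handle's underside, 2.7 mm below the blade)
- scraper_tail (a point): end of the scraper's handle, at the level of its underside
- drying_rack: fixed stainless drying rack on the table, 222 mm long, 164 mm wide, 145 mm high at its far end; carries the two bays, sloping up away from the robot at 24 deg. Origin at the middle of its underside; x level, in the uphill direction, y left, z up.
- narrow_bay: bay for the pastry brush, the left one seen from the low end. Frame: origin at floor level on its centre line, at the inner face of the low end wall; x up the slope (24 deg above level), y left, z square out of the slope. Head part x 0 to 70 mm: floor z = 0 mm, 50 mm wide inside, side walls up to z = 14 mm, end wall up to 27. x 70 to 165 is open, finger room (bars below z = -10).
- narrow_bay_lip (a point): middle of the edge of the fixed lip over the bay's low end, on its underside: the lip spans x 0 to 20 mm in the bay's frame, underside z = 21, top z = 27; the head goes under it
- narrow_bay_clip (a point): middle of the spring clip, at floor level (bay x = 180 mm, z = 0): two black round jaws of 9 mm radius, 30 mm long along x, centres at y = +-15.5, z = 16 mm, so 13 mm apart at rest; each yields up to 8 mm sideways (4 N at rest, + 0.6 N per mm). The handle is pushed down between them with 5 to 15 N until it snaps in below them
- narrow_bay_stop (a point): face of the tail stop at floor level (bay x = 214 mm; 5 mm thick, up to z = 10). Handle floor x 165 to 214 at z = 0. The pastry brush lies home with its tip near x = 0, its y axis along bay x, its underside at z = 0
- wide_bay: bay for the dough scraper, the right one seen from the low end. Frame: origin at floor level on its centre line, at the inner face of the low end wall; x up the slope (24 deg above level), y left, z square out of the slope. Head part x 0 to 70 mm: floor z = 2 mm, 84 mm wide inside, side walls up to z = 14 mm, end wall up to 27. x 70 to 165 is open, finger room (bars below z = -10).
- wide_bay_lip (a point): middle of the edge of the fixed lip over the bay's low end, on its underside: the lip spans x 0 to 20 mm in the bay's frame, underside z = 21, top z = 27; the head goes under it
- wide_bay_clip (a point): middle of the spring clip, at floor level (bay x = 180 mm, z = 0): two black round jaws of 9 mm radius, 30 mm long along x, centres at y = +-15.5, z = 21 mm, so 13 mm apart at rest; each yields up to 8 mm sideways (4 N at rest, + 0.6 N per mm). The handle is pushed down between them with 5 to 15 N until it snaps in below them
- wide_bay_stop (a point): face of the tail stop at floor level (bay x = 214 mm; 5 mm thick, up to z = 10). Handle floor x 165 to 214 at z = 0. The dough scraper lies home with its tip near x = 0, its y axis along bay x, its underside at z = 0
- mould_iron: fixed obstacle: hand wafer iron on a wooden board, which stays open; origin under its middle, board and round plate 150 to 190 mm across, 58 mm high; front handle at 65 mm height reaches to 150 mm before the origin (-x, at y = -20); the open lid stands at x = 60 to 135 mm up to 200 mm, and its long handle rises up to 322 mm above x = 0 to 75, y = 15 to 40. Carry things round in front of it.
- spice_cup: bystander: green cup, 71 mm wide, 41 mm high; origin under its middle
- twist_timer: bystander: round white timer, 67 mm wide, 50 mm high; origin under its middle
- folding_bar: bystander: dark iron folding bar on a foot, 55x100x55 mm; origin under its middle

How it is judged:
By the outcome, as a careful person would: the job done as asked, in the order asked, and still so for the second after the job is handed in, with the robot touching nothing.
It also fails if it takes over 67 s, if anything falls off the work surface, if the arm or the gripper's body presses on something with over 40 N, if the wrist force passes 120 N, or if a joint passes its speed limit or range.

## Working session

There is one attempt and no reset: what is moved stays moved. The work goes in short steps, Python scripts to look and compute and a tool call to move; the robot and the scene stay as the last step left them, time stands still between calls to the robot, and variables do not carry over. Pictures are saved under pics/ and viewed, at most 10 in all, crops included, and the job is handed in when it is done.

Besides the shell and the picture viewer there is one more tool, called as a command line: name --argument value ..., lists and objects as JSON in quotes. send_rows: Moves the arm, as the interface text tells. Its arguments: {"type":"object","properties":{"increments":{"type":"array","items":{"type":"object","properties":{"dx":{"type":"number"},"dy":{"type":"number"},"dz":{"type":"number"},"roll":{"type":"number"},"claw":{"type":"number"}}}},"grip_force":{"type":"number"}},"required":["increments"]}

```bash
mkdir -p pics
python3 - <<'E'
from workcell import *
import cv2,numpy as np,pickle
d={}
for n in ("scene","top"):
    c=read_camera(n);d[n]=c;cv2.imwrite(f"pics/{n}0.png",c["image"]);print(n,c["fx"],c["fy"],c["cx"],c["cy"],c.keys());print(np.round(c["world_to_cam"],3).tolist())
pickle.dump(d,open("d0.pkl","wb"))
print(get_state())
E
```

```text
scene 416.1760216890399 416.1760216890399 271.0873065364379 209.72363718462537 dict_keys(['image', 'fx', 'fy', 'cx', 'cy', 'world_to_cam'])
[[-0.842, -0.54, -0.001, 0.463], [0.413, -0.645, 0.643, -0.314], [-0.348, 0.541, 0.766, -1.055], [0.0, 0.0, 0.0, 1.0]]
top 380.82508685567655 380.82508685567655 285.79519485113707 210.57541942339722 dict_keys(['image', 'fx', 'fy', 'cx', 'cy', 'world_to_cam'])
[[-0.023, -1.0, -0.018, 0.012], [0.991, -0.025, 0.134, -0.591], [-0.134, -0.014, 0.991, -1.038], [0.0, 0.0, 0.0, 1.0]]
{'clock': 0.1, 'joint_pos': array([-1.38858577e+00,  3.13950333e-01,  4.50837015e-02,  1.30363986e+00,
        2.39233071e-06,  1.43117560e+00]), 'qvel': array([-0.00143635, -0.00155601,  0.00211776,  0.00123547,  0.00044434,
       -0.0004063 ]), 'tau': array([ 1.61208696e-03, -4.81726456e+01,  2.99243206e+01,  1.27275428e-02,
       -2.46865029e-04,  1.47443546e-05]), 'tcp_pos': array([ 0.18176801, -0.54501132,  0.2304802 ]), 'orientation': array([-8.54911857e-04,  9.87080630e-01,  1.60222027e-01, -1.70115942e-05]), 'wrist_force': array([-0.39100031,  0.41725931,  0.54493114]), 'ft_torque': array([-0.0241575 ,  0.0565888 , -0.01635676]), 'grip_force': 0.0, 'finger_gap': 0.08513005683438159}
```

View pics/scene0.png

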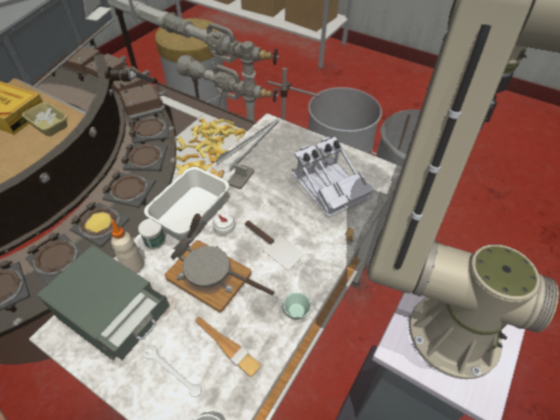

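View pics/top0.png

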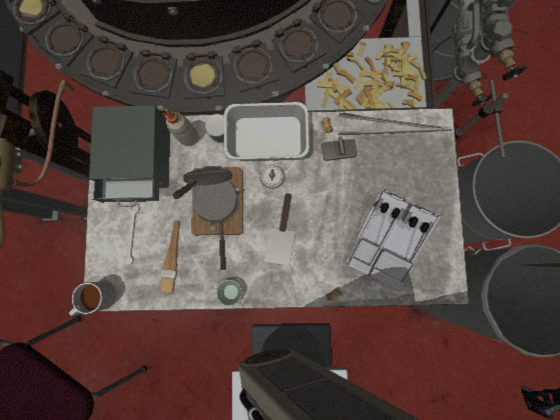

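The scene view shows the rack at the right, around (330,180). The top view shows:
- brush: tip (167,291), tail (177,223)
- scraper: handle (286,195), blade edge about (280,265)
- rack: around (393,240), uphill towards the upper right

I'll build helpers and take first measurements.

```bash
cat > h.py <<'E'
import numpy as np,cv2,pickle
from scipy.spatial.transform import Rotation as Rn
def ray(c,u,v):
    W=np.array(c["world_to_cam"]);R=W[:3,:3];o=-R.T@W[:3,3]
    d=R.T@np.array([(u-c["cx"])/c["fx"],-(v-c["cy"])/c["fy"],-1]);return o,d/np.linalg.norm(d)
def onz(c,u,v,z):
    o,d=ray(c,u,v);return o+d*(z-o[2])/d[2]
def tri(obs):  # [(cam,u,v),...]
    A=np.zeros((3,3));b=np.zeros(3)
    for c,u,v in obs:
        o,d=ray(c,u,v);P=np.eye(3)-np.outer(d,d);A+=P;b+=P@o
    x=np.linalg.solve(A,b)
    return x,[np.linalg.norm((np.eye(3)-np.outer(ray(c,u,v)[1],ray(c,u,v)[1]))@(x-ray(c,u,v)[0])) for c,u,v in obs]
def proj(c,p):
    q=np.array(c["world_to_cam"])@np.append(p,1);return np.array([c["cx"]+c["fx"]*q[0]/-q[2],c["cy"]-c["fy"]*q[1]/-q[2]])
E
python3 - <<'E'
from h import *
d=pickle.load(open("d0.pkl","rb"));t=d["top"]
for n,u,v,z in [("btip",167,291,.005),("btail",177,223,.005),("stail",287,195,.01),("stip",279,264,.004),("rack low",378,268,.03),("rack high",408,203,.13),("rack mid",393,240,.08),("cup",231,290,.02),("iron",215,200,.05),("timer",273,176,.05)]: print(n,onz(t,u,v,z).round(3))
for n in d:
    im=d[n]["image"]
    x0,y0,x1,y1=(130,180,450,300) if n=="top" else (160,120,400,400)
    cr=im[y0:y1,x0:x1]
im=np.hstack([cv2.resize(t["image"][180:300,335:450],None,fx=3.4,fy=3.4,interpolation=2),cv2.resize(d["scene"]["image"][130:220,280:380],(400,408),interpolation=2)])
cv2.imwrite("pics/rk.png",im);print(im.shape)
E
```

```text
btip [0.373 0.343 0.005]
btail [0.567 0.317 0.005]
stail [ 0.641 -0.007  0.01 ]
stip [0.442 0.021 0.004]
rack low [ 0.424 -0.256  0.03 ]
rack high [ 0.59 -0.32  0.13]
rack mid [ 0.499 -0.289  0.08 ]
cup [0.372 0.157 0.02 ]
iron [0.625 0.196 0.05 ]
timer [0.69  0.031 0.05 ]
(408, 791, 3)
```

send_rows --increments '[{"dx": 1.2,"dy": 1.6,"dz": 1.2},{"dx": 2.6,"dy": 3.2,"dz": 2.6},{"dx": 4,"dy": 5,"dz": 4,"roll": -1},{"dx": 5.5,"dy": 7,"dz": 5,"roll": -2},{"dx": 7,"dy": 9,"dz": 5,"roll": -3}]'

```text
schema error: expected keys dx, dy, dz, roll, claw
```

send_rows --increments '[{"dx": 1,"dy": 1,"roll": -1},{"dx": 2,"dy": 2,"roll": -2},{"dx": 2,"dy": 2,"roll": -2},{"dx": 2,"dy": 2,"roll": -2},{"dx": 2,"dy": 2,"roll": -2}]'

```text
schema error: expected keys dx, dy, dz, roll, claw
```

Run:
```python
from workcell import *
from h import *
w=read_camera("wrist");pickle.dump(w,open("w1.pkl","wb"));cv2.imwrite("pics/w1.png",w["image"])
s=get_state();print(s["tcp_pos"],s["orientation"],s["joint_pos"],s["clock"])
W=w["world_to_cam"];print(-W[:3,:3].T@W[:3,3], W[:3,:3].round(2).tolist(),w["fx"])
```

```text
[ 0.18178425 -0.54512016  0.23060028] [-6.94396097e-04  9.87083330e-01  1.60206170e-01 -2.23365213e-05] [-1.38858316e+00  3.13858405e-01  4.52495634e-02  1.30357691e+00
 -1.50649524e-05  1.43121039e+00] 0.15
[ 0.25429247 -0.52190629  0.37333536] [[0.32, -0.95, -0.0], [0.91, 0.3, -0.3], [0.28, 0.09, 0.95]] 378.7683724373321
```

View pics/w1.png

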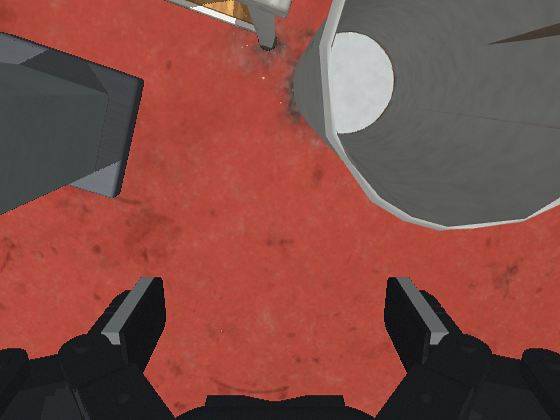

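The wrist view shows only the floor and the fingers at (140,310) and (410,310). The arm hasn't moved: the rows were refused because every key has to be given.

send_rows --increments '[{"dx": 1.2,"dy": 1.6,"dz": 1.2,"roll": 0,"claw": 1},{"dx": 2.6,"dy": 3.2,"dz": 2.6,"roll": 0,"claw": 1},{"dx": 4,"dy": 5,"dz": 4,"roll": -1,"claw": 1},{"dx": 5.5,"dy": 7,"dz": 5,"roll": -2,"claw": 1},{"dx": 7,"dy": 9,"dz": 5,"roll": -3,"claw": 1}]'

```text
clock: 0.78
tcp_pos: [0.3523, -0.3274, 0.3576]
orientation: [0.001, 0.999, -0.051, 0.001]
wrist_force: [1.2, -0.6, -0.8]
finger_gap: 0.0853
grip_force: 0.0
```

send_rows --increments '[{"dx": 1,"dy": 1,"dz": 0,"roll": -1,"claw": 1},{"dx": 2,"dy": 2,"dz": 0,"roll": -2,"claw": 1},{"dx": 2,"dy": 2,"dz": 0,"roll": -2,"claw": 1},{"dx": 2,"dy": 2,"dz": 0,"roll": -2,"claw": 1},{"dx": 2,"dy": 2,"dz": 0,"roll": -2,"claw": 1}]'

```text
clock: 1.4
tcp_pos: [0.4005, -0.2789, 0.3557]
orientation: [0.0, 0.982, -0.187, -0.0]
wrist_force: [0.5, 0.6, -0.5]
finger_gap: 0.0852
grip_force: 0.0
```

Run:
```python
from workcell import *
from h import *
w=read_camera("wrist");pickle.dump(w,open("w1.pkl","wb"));cv2.imwrite("pics/w1b.png",w["image"])
s=get_state();print(s["tcp_pos"],s["orientation"],s["joint_pos"],s["clock"])
W=w["world_to_cam"];print(-W[:3,:3].T@W[:3,3], W[:3,:3].round(2).tolist(),w["fx"])
```

```text
[ 0.40051431 -0.27892068  0.35566824] [ 2.71027972e-05  9.82247531e-01 -1.87589325e-01 -1.76844847e-04] [-7.72815435e-01  1.37994737e-01  1.23349838e-01  1.55641659e+00
 -2.40262692e-04  2.74619191e+00] 1.45
[ 0.47162738 -0.30781872  0.49843689] [[-0.37, -0.93, -0.0], [0.89, -0.35, -0.3], [0.28, -0.11, 0.95]] 378.7683724373321
```

View pics/w1b.png

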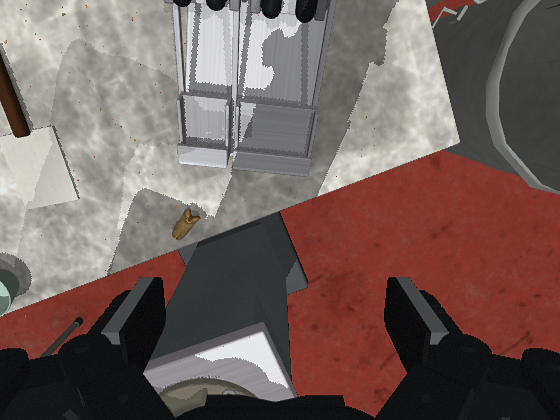

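The rack shows clearly: narrow lip edge at (180–232, 150) and wide lip (235–310, 155), but the clips are cut off at the top. I'll step uphill for a second view.

send_rows --increments '[{"dx": 1.3,"dy": -0.5,"dz": 0.5,"roll": 0,"claw": 1},{"dx": 2.6,"dy": -1,"dz": 1,"roll": 0,"claw": 1},{"dx": 4,"dy": -1.5,"dz": 1,"roll": 0,"claw": 1},{"dx": 4,"dy": -1.5,"dz": 1,"roll": 0,"claw": 1},{"dx": 4,"dy": -1.5,"dz": 1,"roll": 0,"claw": 1}]'

```text
clock: 2.08
tcp_pos: [0.5003, -0.3161, 0.3804]
orientation: [-0.0, 0.982, -0.187, -0.001]
wrist_force: [-0.8, -0.3, -0.4]
finger_gap: 0.0851
grip_force: 0.0
```

Run:
```python
from workcell import *
from h import *
w=read_camera("wrist");pickle.dump(w,open("w2.pkl","wb"))
s=get_state();print(s["tcp_pos"],s["clock"])
w1=pickle.load(open("w1.pkl","rb"))
a=w1["image"][0:190,160:350];b=w["image"][60:330,120:360]
im=np.hstack([cv2.resize(a,(400,400)),cv2.resize(b,(356,400))]);cv2.imwrite("pics/w2.png",im)
```

```text
[ 0.50010269 -0.31582138  0.380918  ] 2.125
```

View pics/w2.png

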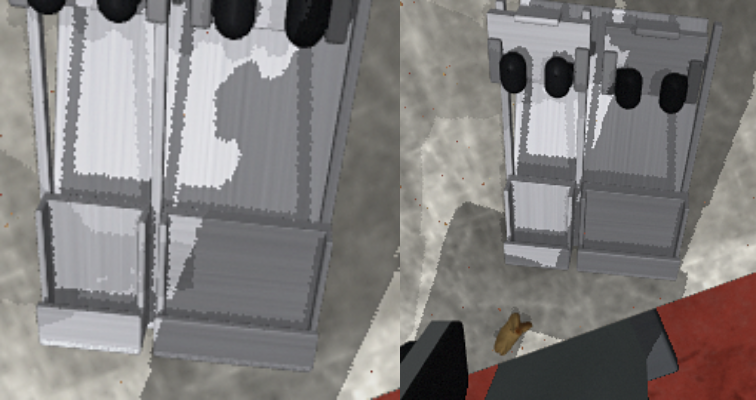

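The two crops show the lip edges (left view y≈305–338, right view y≈243–261) and the black jaws (right view: narrow (513,72) and (559,77), wide (628,88) and (673,93)). Next I'll fit the rack pose.

```bash
cat > rack.py <<'E'
from h import *
from scipy.optimize import least_squares
def frame(p): # x,y,z,yaw -> R (slope frame)
    return Rn.from_euler("ZY",[p[3],-np.radians(24)]).as_matrix()
E
python3 - <<'E'
from rack import *
d=pickle.load(open("d0.pkl","rb"));t,sc=d["top"],d["scene"]
w1,w2=[pickle.load(open(f,"rb")) for f in("w1.pkl","w2.pkl")]
n=tri([(w1,203.5,148),(w2,213.1,226.4)]);w=tri([(w1,272.8,156.8),(w2,275.4,232.5)])
print("lips",n,w)
def blobs(c,roi):
    x0,y0,x1,y1=roi;m=(c["image"][y0:y1,x0:x1].max(2)<45).astype(np.uint8)
    k,_,st,ce=cv2.connectedComponentsWithStats(m);return [(st[i,4],*(ce[i]+[x0,y0]).round(1)) for i in range(1,k) if st[i,4]>=12]
print("w2",blobs(w2,(180,80,320,145)));print("top",blobs(t,(370,190,440,240)));print("sc",blobs(sc,(290,130,350,180)))
E
```

```text
lips (array([ 0.44215126, -0.20683712,  0.056639  ]), [np.float64(5.062036710155771e-05), np.float64(5.062036710165356e-05)]) (array([ 0.40149707, -0.27801552,  0.04867281]), [np.float64(0.00047209549804437317), np.float64(0.0004720954980443629)])
w2 [(np.int32(424), np.float64(195.8), np.float64(108.5)), (np.int32(428), np.float64(226.5), np.float64(111.5)), (np.int32(438), np.float64(273.3), np.float64(118.7)), (np.int32(428), np.float64(303.8), np.float64(122.0))]
top [(np.int32(54), np.float64(384.0), np.float64(207.3)), (np.int32(53), np.float64(395.4), np.float64(212.9)), (np.int32(66), np.float64(412.8), np.float64(221.3)), (np.int32(60), np.float64(424.3), np.float64(227.0))]
sc []
```

Run:
```python
from rack import *
d=pickle.load(open("d0.pkl","rb"));t=d["top"]
w1,w2=[pickle.load(open(f,"rb")) for f in("w1.pkl","w2.pkl")]
nj2=((195.8+226.5)/2,110.0);wj2=((273.3+303.8)/2,120.35);njt=(389.7,210.1);wjt=(418.55,224.15)
print("clips",tri([(w2,*nj2),(t,*njt)]),tri([(w2,*wj2),(t,*wjt)]))
# pose from points: narrow origin xyz, yaw, wide lateral offset; all observations
obs=[(w1,203.5,148,0,(20,0,27)),(w2,213.1,226.4,0,(20,0,27)),(w1,272.8,156.8,1,(20,0,27)),(w2,275.4,232.5,1,(20,0,27)),
(w2,*nj2,0,(180,0,16)),(w2,*wj2,1,(180,0,21)),(t,*njt,0,(180,0,16)),(t,*wjt,1,(180,0,21))]
def pt(p,b,q): return p[:3]+frame(p)@(np.array(q)/1000-np.array([0,p[4]*b,0]))
def res(p): return np.concatenate([(proj(c,pt(p,b,q))-[u,v])*(2.7 if c is t else 1.2) for c,u,v,b,q in obs])
s=least_squares(res,[.43,-.2,.03,-.5,.08]);p=s.x
print(p,np.degrees(p[3]));print(s.fun.reshape(-1,2).round(1).tolist())
np.save("rack.npy",p)
```

```text
clips (array([ 0.57616575, -0.27570713,  0.1139594 ]), [np.float64(0.0009137579966001527), np.float64(0.0009137579966002165)]) (array([ 0.53690902, -0.34734407,  0.11634419]), [np.float64(0.00072643762446535), np.float64(0.0007264376244654362)])
[ 0.43559668 -0.20338462  0.02517077 -0.47588696  0.08149393] -27.266314495134335
[[-0.4, 0.3], [-0.2, 0.5], [0.3, -1.9], [-0.5, 0.1], [1.0, 1.0], [0.6, 0.8], [-0.5, -0.6], [-0.1, -0.7]]
```

The residuals are about 1 mm, so the rack pose is good (yaw −27.3°). Next the arm goes to the brush, half-turning the tool on the way.

send_rows --increments '[{"dx": -0.8,"dy": 1.8,"dz": 0,"roll": 1.3,"claw": 1},{"dx": -1.6,"dy": 3.7,"dz": 0,"roll": 2.6,"claw": 1},{"dx": -2.4,"dy": 5.6,"dz": 0,"roll": 3.9,"claw": 1},{"dx": -3.2,"dy": 7.5,"dz": 0,"roll": 5.2,"claw": 1},{"dx": -3.2,"dy": 9.5,"dz": 0,"roll": 6.5,"claw": 1}]'

```text
clock: 2.75
tcp_pos: [0.4185, -0.0768, 0.3819]
orientation: [0.001, 0.964, 0.264, 0.001]
wrist_force: [1.1, 0.5, -0.1]
finger_gap: 0.0854
grip_force: 0.0
```

send_rows --increments '[{"dx": 0,"dy": 2,"dz": 0,"roll": 1.3,"claw": 1},{"dx": 0,"dy": 4,"dz": 0,"roll": 2.6,"claw": 1},{"dx": 0,"dy": 6,"dz": 0,"roll": 3.9,"claw": 1},{"dx": 0,"dy": 8,"dz": 0,"roll": 5.2,"claw": 1},{"dx": 0,"dy": 10,"dz": 0,"roll": 6.5,"claw": 1}]'

```text
clock: 3.38
tcp_pos: [0.4198, 0.1728, 0.3817]
orientation: [0.001, 0.75, 0.661, 0.001]
wrist_force: [-0.0, -0.3, -0.7]
finger_gap: 0.0852
grip_force: 0.0
```

send_rows --increments '[{"dx": 0.4,"dy": 1.5,"dz": -0.6,"roll": 1.3,"claw": 0.6},{"dx": 0.8,"dy": 3,"dz": -1.2,"roll": 2.6,"claw": 0.6},{"dx": 1.2,"dy": 4.5,"dz": -1.8,"roll": 3.9,"claw": 0.6},{"dx": 1.6,"dy": 6.3,"dz": -2.4,"roll": 5.2,"claw": 0.6},{"dx": 2,"dy": 6.3,"dz": -3,"roll": 6.5,"claw": 0.6}]'

```text
clock: 4.0
tcp_pos: [0.4704, 0.3311, 0.3056]
orientation: [0.0, 0.383, 0.924, 0.001]
wrist_force: [0.3, -0.5, 0.1]
finger_gap: 0.0683
grip_force: 0.0
```

send_rows --increments '[{"dx": 0,"dy": 0,"dz": 0,"roll": 1.3,"claw": 0.6},{"dx": 0,"dy": 0,"dz": 0,"roll": 2.6,"claw": 0.6},{"dx": 0,"dy": 0,"dz": 0,"roll": 3.9,"claw": 0.6},{"dx": 0,"dy": 0,"dz": 0,"roll": 4.8,"claw": 0.6},{"dx": 0,"dy": 0,"dz": 0,"roll": 4.8,"claw": 0.6}]'

```text
clock: 4.62
tcp_pos: [0.4706, 0.3285, 0.3067]
orientation: [0.0, 0.063, 0.998, 0.0]
wrist_force: [1.2, -0.2, -0.3]
finger_gap: 0.0685
grip_force: 0.0
```

Run:
```python
from workcell import *
from h import *
w=read_camera("wrist");pickle.dump(w,open("w3.pkl","wb"));cv2.imwrite("pics/w3.png",w["image"])
s=get_state();print(s["tcp_pos"],s["orientation"],s["joint_pos"],s["clock"])
```

```text
[0.47067745 0.32862578 0.30658971] [4.33804897e-04 6.39316337e-02 9.97954149e-01 2.73215291e-04] [4.69683745e-01 3.03966345e-01 2.15878670e-01 1.48168372e+00
 2.91084451e-05 5.97634307e-01] 4.675
```

View pics/w3.png

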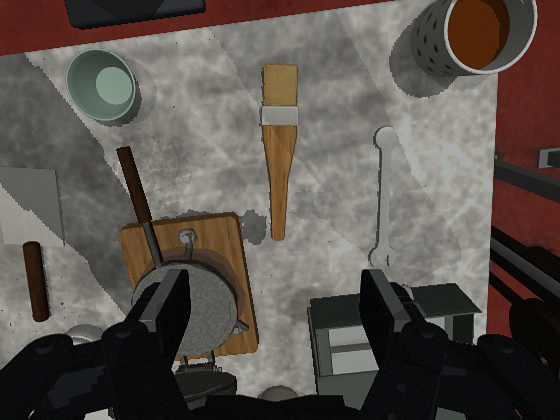

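The brush is clear: bristle edge at (280,66), handle end at (278,240).

```bash
cat > brush.py <<'E'
from h import *
def ends(c,roi,mask):
    x0,y0,x1,y1=roi;im=c["image"][y0:y1,x0:x1]
    m=mask(im).astype(np.uint8);m=cv2.morphologyEx(m,cv2.MORPH_CLOSE,np.ones((9,9)))
    k,l,st,ce=cv2.connectedComponentsWithStats(m);i=1+np.argmax(st[1:,4]);ys,xs=np.nonzero(l==i)
    P=np.c_[xs+x0,ys+y0].astype(float);(cx,cy),(w,h),a=r=cv2.minAreaRect(P.astype(np.float32))
    b=cv2.boxPoints(r);e=[(b[0]+b[1])/2,(b[2]+b[3])/2] if np.linalg.norm(b[0]-b[1])<np.linalg.norm(b[1]-b[2]) else [(b[1]+b[2])/2,(b[3]+b[0])/2]
    # centreline: mid of mask near each end
    out=[]
    ax=(e[1]-e[0]);L=np.linalg.norm(ax);ax/=L
    for s0,s1 in((0,.15),(.85,1)):
        s=(P-e[0])@ax/L;q=P[(s>=s0)&(s<=s1)].mean(0);out.append(q)
    return e,out,st[i,4]
wood=lambda im:(im[...,2].astype(int)-im[...,0]>45)
E
python3 - <<'E'
from brush import *
d=pickle.load(open("d0.pkl","rb"));t=d["top"];w=pickle.load(open("w3.pkl","rb"))
ew,ow,n=ends(w,(255,55,305,250),wood);et,ot,n2=ends(t,(155,215,186,300),wood)
print(ew,ow,n);print(et,ot,n2)
for e in ew: print("w",onz(w,*e,.007).round(4))
for e in ow: print("wmid",onz(w,*e,.008).round(4))
for e in et: print("t",onz(t,*e,.007).round(4))
ow.sort(key=lambda a:a[1]);ot.sort(key=lambda a:-a[1])
for a,b in zip(ow,ot): print("tri",tri([(w,*a),(t,*b)]))
E
```

```text
[array([279.5, 126. ], dtype=float32), array([279.5, 240. ], dtype=float32)] [array([279.39261745, 134.36241611]), array([277.78604651, 230.93488372])] 2317
[array([175.39   , 221.76999], dtype=float32), array([165.34999, 292.05   ], dtype=float32)] [array([175.29166667, 227.22916667]), array([165.9379845 , 286.69767442])] 602
w [0.4352 0.3385 0.007 ]
w [0.5748 0.3213 0.007 ]
wmid [0.4445 0.3372 0.008 ]
wmid [0.5621 0.3207 0.008 ]
t [0.5707 0.321  0.007 ]
t [0.3699 0.3466 0.007 ]
tri (array([0.41181813, 0.32608474, 0.10108616]), [np.float64(0.024659954622162493), np.float64(0.02465995462216258)])
tri (array([0.55568972, 0.31942417, 0.01853251]), [np.float64(0.0027912652734900798), np.float64(0.0027912652734901028)])
```

Run:
```python
from brush import *
d=pickle.load(open("d0.pkl","rb"));t=d["top"];w=pickle.load(open("w3.pkl","rb"))
a=onz(w,280.5,65,.01);b=onz(w,277.5,240,.008);print(a,b,np.linalg.norm(a-b))
print(tri([(w,280.5,65),(t,165.4,292)]),tri([(w,277.5,240),(t,175.4,221.8)]))
u=(b-a)[:2];u/=np.linalg.norm(u);print("yaw",np.degrees(np.arctan2(u[1],u[0])))
for y in(30,40,50): print(y,(a[:2]+b[:2])/2+u*y/1000)
```

```text
[0.37052007 0.34754898 0.01      ] [0.57406573 0.31883843 0.008     ] 0.20557026178942334
(array([0.36995496, 0.3476996 , 0.0031611 ]), [np.float64(0.0001905761442405779), np.float64(0.00019057614424041228)]) (array([0.57012271, 0.3187173 , 0.01611418]), [np.float64(0.0007592748021914492), np.float64(0.0007592748021914913)])
yaw -8.028725823325612
30 [0.50199884 0.32900362]
40 [0.51190083 0.32760693]
50 [0.52180281 0.32621023]
```

send_rows --increments '[{"dx": 0.6,"dy": 0,"dz": -1.8,"roll": 0,"claw": 0.2},{"dx": 1.2,"dy": 0,"dz": -4,"roll": 0,"claw": 0.2},{"dx": 1.6,"dy": 0,"dz": -6.2,"roll": 0,"claw": 0.2},{"dx": 1.6,"dy": 0,"dz": -8.4,"roll": 0,"claw": 0.2},{"dx": 1.6,"dy": 0,"dz": -10,"roll": 0,"claw": 0.2}]'

```text
clock: 5.3
tcp_pos: [0.5099, 0.3284, 0.0535]
orientation: [-0.001, 0.064, 0.998, -0.0]
wrist_force: [0.7, -0.2, 0.5]
finger_gap: 0.0514
grip_force: 0.0
```

send_rows --increments '[{"dx": 0,"dy": 0,"dz": -1.2,"roll": 0,"claw": 0.2},{"dx": 0,"dy": 0,"dz": -2,"roll": 0,"claw": 0.2},{"dx": 0,"dy": 0,"dz": -2.2,"roll": 0,"claw": 0.2},{"dx": 0,"dy": 0,"dz": -2.2,"roll": 0,"claw": -0.4},{"dx": 0,"dy": 0,"dz": -2.2,"roll": 0,"claw": -1}]' --grip_force 20

```text
clock: 5.92
tcp_pos: [0.512, 0.3297, 0.0022]
orientation: [0.001, 0.063, 0.998, 0.001]
wrist_force: [-1.9, 0.1, -0.4]
finger_gap: 0.0212
grip_force: 19.5
```

send_rows --increments '[{"dx": 0,"dy": 0,"dz": 0,"roll": 0,"claw": -1},{"dx": 0,"dy": 0,"dz": 0,"roll": 0,"claw": -1},{"dx": 0,"dy": 0,"dz": 0,"roll": 0,"claw": -1},{"dx": 0,"dy": 0,"dz": 0.3,"roll": 0,"claw": -1},{"dx": 0,"dy": 0,"dz": 0.6,"roll": 0,"claw": -1}]'

```text
clock: 6.55
tcp_pos: [0.5109, 0.3293, 0.0161]
orientation: [-0.0, 0.062, 0.998, -0.0]
wrist_force: [0.5, -0.5, -1.3]
finger_gap: 0.0212
grip_force: 19.6
```

send_rows --increments '[{"dx": 0,"dy": 0,"dz": 1.5,"roll": 0,"claw": -1},{"dx": 0,"dy": 0,"dz": 3.5,"roll": 0,"claw": -1},{"dx": -0.5,"dy": 0,"dz": 5.5,"roll": 0,"claw": -1},{"dx": -1.2,"dy": 0,"dz": 7.5,"roll": 0,"claw": -1},{"dx": -2,"dy": 0,"dz": 9,"roll": 0,"claw": -1}]'

```text
clock: 7.18
tcp_pos: [0.461, 0.3294, 0.2436]
orientation: [0.001, 0.063, 0.998, 0.001]
wrist_force: [0.1, 0.4, -0.7]
finger_gap: 0.0213
grip_force: 19.7
```

Run:
```python
from workcell import *
from h import *
s=get_state();print(s["tcp_pos"],s["finger_gap"],s["clock"])
sc=read_camera("scene");w=read_camera("wrist")
p=proj(sc,s["tcp_pos"]).astype(int);print(p)
a=sc["image"][max(p[1]-90,0):p[1]+110,max(p[0]-110,0):p[0]+110]
im=np.hstack([cv2.resize(a,None,fx=2,fy=2),cv2.resize(w["image"][50:,140:420],None,fx=400/370,fy=400/370)][0:2] if a.shape[0]==200 else [a]);cv2.imwrite("pics/b1.png",im);print(im.shape)
pickle.dump((sc,w),open("b1.pkl","wb"))
```

```text
[0.46103406 0.3294104  0.24359047] 0.02127883379231119 7.175
[220 297]
(400, 743, 3)
```

View pics/b1.png

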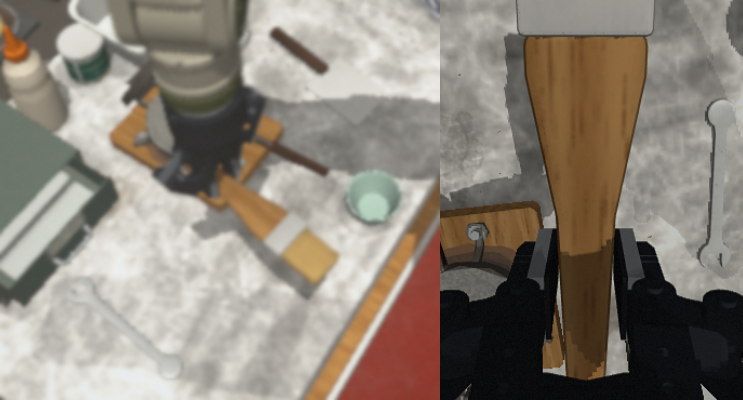

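The brush is held by the handle and its head points towards the base (scene crop: bristle edge near (318,267)). I'll measure its droop by casting rays onto the handle's vertical plane.

```bash
cat >> h.py <<'E'
def toolyaw(q): return 2*np.arctan2(q[2],q[1])
def onplane(c,u,v,p,yaw): # vertical plane through p along yaw
    n=np.array([-np.sin(yaw),np.cos(yaw),0]);o,d=ray(c,u,v);x=o+d*(n@(p-o))/(n@d)
    e=x-p;return np.round(1000*np.array([e@[np.cos(yaw),np.sin(yaw),0],e[2]]),1)
E
python3 - <<'E'
from h import *
from workcell import *
sc,w=pickle.load(open("b1.pkl","rb"));s=get_state();p=s["tcp_pos"];y=toolyaw(s["orientation"])
print("scene tip",onplane(sc,269,340,p,y),"ferrule",onplane(sc,110+277/2,207+228/2,p,y))
# wrist: ray angle to ferrule edge and what z for horizontal
print([onz(w,274,84,p[2]+k).round(3)-p for k in(0,-.02,-.04)])
E
```

```text
scene tip [130.5 -15. ] ferrule [78.  -2.9]
[array([-0.07930008,  0.00855799,  0.00044818]), array([-0.07930008,  0.00855799, -0.01955182]), array([-0.07930008,  0.00855799, -0.03955182])]
```

The brush droops only about 6° in the grasp. For the rack I'll let the handle rest on the clip jaws and the head swing down to the floor. That needs a grasp nearer the head (y≈27), so I'll set it down and regrasp.

send_rows --increments '[{"dx": 1,"dy": 0,"dz": -2,"roll": 0,"claw": -1},{"dx": 2,"dy": 0,"dz": -4.2,"roll": 0,"claw": -1},{"dx": 2,"dy": 0,"dz": -6.4,"roll": 0,"claw": -1},{"dx": 2,"dy": 0,"dz": -8.4,"roll": 0,"claw": -1},{"dx": 2,"dy": 0,"dz": -9.2,"roll": 0,"claw": -1}]'

```text
clock: 7.9
tcp_pos: [0.5082, 0.3277, 0.0062]
orientation: [-0.003, 0.063, 0.998, -0.002]
wrist_force: [-0.1, 0.6, -0.2]
finger_gap: 0.0217
grip_force: 19.7
```

send_rows --increments '[{"dx": 0,"dy": 0,"dz": -0.45,"roll": 0,"claw": -1},{"dx": 0,"dy": 0,"dz": -0.45,"roll": 0,"claw": -0.3},{"dx": -0.3,"dy": 0.05,"dz": -0.45,"roll": 0,"claw": -0.3},{"dx": -0.6,"dy": 0.1,"dz": -0.45,"roll": 0,"claw": -0.3},{"dx": -0.6,"dy": 0.1,"dz": -0.45,"roll": 0,"claw": -1}]'

```text
clock: 8.52
tcp_pos: [0.4954, 0.3322, 0.0001]
orientation: [0.0, 0.062, 0.998, 0.0]
wrist_force: [-2.0, 0.1, 5.8]
finger_gap: 0.0229
grip_force: 22.0
```

send_rows --increments '[{"dx": 0,"dy": 0,"dz": 0,"roll": 0,"claw": -1},{"dx": 0,"dy": 0,"dz": 0,"roll": 0,"claw": -1},{"dx": 0,"dy": 0,"dz": 0.4,"roll": 0,"claw": -1},{"dx": 0,"dy": 0,"dz": 1.5,"roll": 0,"claw": -1},{"dx": 0,"dy": 0,"dz": 3,"roll": 0,"claw": -1}]'

```text
clock: 9.15
tcp_pos: [0.4951, 0.3313, 0.0744]
orientation: [-0.001, 0.063, 0.998, -0.001]
wrist_force: [0.9, 0.1, -0.3]
finger_gap: 0.023
grip_force: 19.7
```

```bash
cat > sheld.py <<'E'
from workcell import *
from h import *
s=get_state();p=s["tcp_pos"];y=toolyaw(s["orientation"])
w=read_camera("wrist");sc=read_camera("scene")
pickle.dump((w,sc,s),open(f"held_{s['clock']:.1f}.pkl","wb"))
print(p,np.degrees(y),s["finger_gap"],s["clock"])
# ferrule/handle boundary: first wood row in centre column of wrist image
im=w["image"].astype(int);col=im[:250,265:285].mean(1);sat=col[:,2]-col[:,0]
rows=np.nonzero(np.diff((sat>45).astype(int)))[0];print("transitions v",rows, [onplane(w,275,v,p,y)[0] if False else (onz(w,275,v,p[2])-p)[:2].round(4).tolist() for v in rows])
E
python3 sheld.py
```

```text
[0.49508894 0.3312695  0.07440206] 172.8328461531 0.022993206318085692 9.15
transitions v [ 54 124] [[-0.0876, 0.0105], [-0.0638, 0.0075]]
```

send_rows --increments '[{"dx": 0,"dy": 0,"dz": 1.5,"roll": 0,"claw": -1},{"dx": -0.3,"dy": 0,"dz": 3.5,"roll": 0,"claw": -1},{"dx": -0.8,"dy": -0.2,"dz": 5.5,"roll": 0,"claw": -1},{"dx": -1.8,"dy": -1,"dz": 7,"roll": 0,"claw": -1},{"dx": -1.8,"dy": -2.6,"dz": 7,"roll": 0,"claw": -1}]'

```text
clock: 9.88
tcp_pos: [0.4513, 0.2677, 0.2529]
orientation: [0.003, 0.061, 0.998, 0.001]
wrist_force: [1.2, -0.6, -0.0]
finger_gap: 0.0231
grip_force: 19.7
```

send_rows --increments '[{"dx": 0,"dy": -2,"dz": 0,"roll": 0,"claw": -1},{"dx": 0,"dy": -4,"dz": 0,"roll": -0.5,"claw": -1},{"dx": 0,"dy": -6,"dz": 0,"roll": -1,"claw": -1},{"dx": 0,"dy": -8,"dz": 0,"roll": -1.5,"claw": -1},{"dx": 0,"dy": -10,"dz": 0,"roll": -2,"claw": -1}]'

```text
clock: 10.5
tcp_pos: [0.4507, 0.0153, 0.2492]
orientation: [-0.0, 0.202, 0.979, -0.0]
wrist_force: [0.7, 0.1, -1.5]
finger_gap: 0.0228
grip_force: 19.7
```

send_rows --increments '[{"dx": 0.5,"dy": -2,"dz": 0,"roll": -0.25,"claw": -1},{"dx": 1,"dy": -4,"dz": 0,"roll": -0.5,"claw": -1},{"dx": 1.8,"dy": -6,"dz": 0,"roll": -0.5,"claw": -1},{"dx": 2.8,"dy": -8,"dz": 0,"roll": -0.5,"claw": -1},{"dx": 3.8,"dy": -9.8,"dz": 0,"roll": -0.5,"claw": -1}]'

```text
clock: 11.12
tcp_pos: [0.5464, -0.2301, 0.249]
orientation: [-0.0, 0.235, 0.972, 0.0]
wrist_force: [0.6, 0.6, 0.3]
finger_gap: 0.023
grip_force: 19.8
```

```bash
cat > bay.py <<'E'
from workcell import *
from rack import *
import sys
def rel(b): # TCP in the bay's level frame: h (uphill), lateral left, height over table; bay x,z
    s=get_state();p=np.load("rack.npy");o=p[:3]-frame(p)@[0,p[4]*b,0];e=s["tcp_pos"]-o
    c,sn=np.cos(p[3]),np.sin(p[3]);q=frame(p).T@e
    print("h %.1f lat %.1f height %.1f | bay x %.1f z %.1f (mm) yawerr %.2f deg"%(1e3*(e[0]*c+e[1]*sn),1e3*(-e[0]*sn+e[1]*c),1e3*s["tcp_pos"][2],1e3*q[0],1e3*q[2],(np.degrees(toolyaw(s["orientation"])-p[3])+90)%180-90),"F",s["wrist_force"].round(1),"gap %.4f t %.2f"%(s["finger_gap"],s["clock"]))
def step(dh,dl=0): # mm uphill / left -> units
    p=np.load("rack.npy");c,sn=np.cos(p[3]),np.sin(p[3]);return ((dh*c-dl*sn)/25,(dh*sn+dl*c)/25)
if __name__=="__main__": rel(int(sys.argv[1]));print(step(10),step(0,10))
E
python3 bay.py 0; python3 sheld.py
```

```text
h 110.7 lat 27.0 height 249.0 | bay x 192.2 z 159.4 (mm) yawerr 0.05 deg F [0.6 0.6 0.3] gap 0.0230 t 11.12
(np.float64(0.35555469186837413), np.float64(-0.18325081470592575)) (np.float64(0.18325081470592575), np.float64(0.35555469186837413))
[ 0.5464002  -0.23012073  0.24900699] 152.78468501544083 0.022994111643134897 11.125
transitions v [ 54 124] [[-0.0785, 0.0399], [-0.0571, 0.0289]]
```

send_rows --increments '[{"dx": -0.1,"dy": -0.5,"dz": 0,"roll": 0,"claw": -1},{"dx": -0.18,"dy": -1.12,"dz": -0.6,"roll": 0,"claw": -1},{"dx": -0.18,"dy": -1.12,"dz": -2.2,"roll": 0,"claw": -1},{"dx": -0.18,"dy": -1.12,"dz": -4,"roll": 0,"claw": -1},{"dx": -0.18,"dy": -1.12,"dz": -4.4,"roll": 0,"claw": -1}]'

```text
clock: 11.85
tcp_pos: [0.5388, -0.2545, 0.1361]
orientation: [-0.003, 0.235, 0.972, 0.001]
wrist_force: [-1.2, 0.4, 0.5]
finger_gap: 0.023
grip_force: 19.7
```

```bash
python3 bay.py 0
python3 - <<'E'
from rack import *
from workcell import *
t=read_camera("top");p=np.load("rack.npy")
im=t["image"];sc=read_camera("scene");w=read_camera("wrist")
im=np.hstack([cv2.resize(sc["image"][100:260,240:400],(400,400)),cv2.resize(w["image"],(400,400))])
cv2.imwrite("pics/r1.png",im)
E
```

```text
h 115.1 lat 1.9 height 136.1 | bay x 150.3 z 54.5 (mm) yawerr 0.13 deg F [-1.2  0.4  0.5] gap 0.0230 t 11.85
(np.float64(0.35555469186837413), np.float64(-0.18325081470592575)) (np.float64(0.18325081470592575), np.float64(0.35555469186837413))
```

View pics/r1.png

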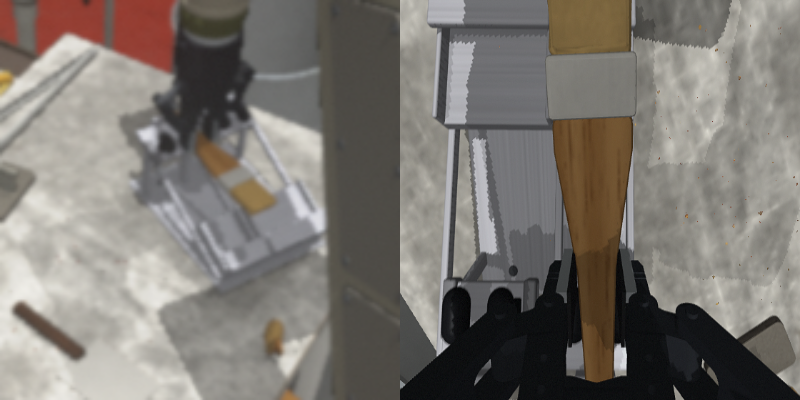

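The brush is aligned over the narrow bay, with its tail over the clip at right-view (598,375). I'll lower the tail gently onto the jaws.

send_rows --increments '[{"dx": 0.14,"dy": -0.16,"dz": -0.2,"roll": 0,"claw": -1},{"dx": 0.14,"dy": -0.16,"dz": -0.4,"roll": 0,"claw": -1},{"dx": 0.14,"dy": -0.16,"dz": -0.6,"roll": 0,"claw": -1},{"dx": 0.14,"dy": -0.16,"dz": -0.8,"roll": 0,"claw": -1},{"dx": 0.14,"dy": -0.16,"dz": -0.8,"roll": 0,"claw": -1}]'

```text
clock: 12.62
tcp_pos: [0.5448, -0.26, 0.1191]
orientation: [-0.0, 0.235, 0.972, 0.0]
wrist_force: [-0.6, 0.7, -1.1]
finger_gap: 0.023
grip_force: 19.5
```

```bash
python3 bay.py 0;python3 sheld.py
```

```text
h 123.0 lat -0.2 height 119.1 | bay x 150.6 z 35.7 (mm) yawerr 0.11 deg F [-0.6  0.7 -1.1] gap 0.0230 t 12.62
(np.float64(0.35555469186837413), np.float64(-0.18325081470592575)) (np.float64(0.18325081470592575), np.float64(0.35555469186837413))
[ 0.54484922 -0.25997344  0.11905702] 152.84076161471762 0.023011072278328656 12.625
transitions v [ 55 123] [[-0.0782, 0.0396], [-0.0575, 0.029]]
```

send_rows --increments '[{"dx": 0,"dy": 0,"dz": -0.08,"roll": 0,"claw": -1},{"dx": 0,"dy": 0,"dz": -0.16,"roll": 0,"claw": -1},{"dx": 0,"dy": 0,"dz": -0.24,"roll": 0,"claw": -1},{"dx": 0,"dy": 0,"dz": -0.3,"roll": 0,"claw": -1},{"dx": 0,"dy": 0,"dz": -0.3,"roll": 0,"claw": -1}]'

```text
clock: 13.35
tcp_pos: [0.5452, -0.26, 0.112]
orientation: [0.0, 0.235, 0.972, 0.0]
wrist_force: [0.4, 2.0, 0.8]
finger_gap: 0.0232
grip_force: 19.9
```

```bash
python3 bay.py 0;python3 sheld.py
```

```text
h 123.3 lat -0.1 height 112.0 | bay x 147.9 z 29.1 (mm) yawerr 0.12 deg F [0.4 2.  0.8] gap 0.0232 t 13.35
(np.float64(0.35555469186837413), np.float64(-0.18325081470592575)) (np.float64(0.18325081470592575), np.float64(0.35555469186837413))
[ 0.54515461 -0.25995279  0.11196295] 152.84993898588155 0.023201336488162777 13.35
transitions v [ 59 122] [[-0.0771, 0.039], [-0.0578, 0.0292]]
```

send_rows --increments '[{"dx": 0,"dy": 0,"dz": -0.08,"roll": 0,"claw": -1},{"dx": 0,"dy": 0,"dz": -0.16,"roll": 0,"claw": -1},{"dx": 0,"dy": 0,"dz": -0.24,"roll": 0,"claw": -1},{"dx": 0,"dy": 0,"dz": -0.3,"roll": 0,"claw": -1},{"dx": 0,"dy": 0,"dz": -0.3,"roll": 0,"claw": -1}]'

```text
clock: 14.08
tcp_pos: [0.5449, -0.2601, 0.1043]
orientation: [-0.0, 0.235, 0.972, 0.0]
wrist_force: [0.3, 2.3, 1.1]
finger_gap: 0.0232
grip_force: 20.0
```

```bash
python3 bay.py 0;python3 sheld.py
```

```text
h 123.2 lat -0.3 height 104.3 | bay x 144.7 z 22.2 (mm) yawerr 0.10 deg F [0.3 2.3 1.1] gap 0.0232 t 14.07
(np.float64(0.35555469186837413), np.float64(-0.18325081470592575)) (np.float64(0.18325081470592575), np.float64(0.35555469186837413))
[ 0.54493134 -0.26006506  0.10433605] 152.83626680816585 0.02318385875822693 14.075
transitions v [ 68 124] [[-0.0744, 0.0377], [-0.0571, 0.0289]]
```

Pivoting takes only about 2 N. Next: lift clear of the jaws, shift uphill so the tip clears the lip, and release with the fingers staying close as side guides.

send_rows --increments '[{"dx": 0,"dy": 0,"dz": 0.4,"roll": 0,"claw": -1},{"dx": 0,"dy": 0,"dz": 0.7,"roll": 0,"claw": -1},{"dx": 0.25,"dy": -0.13,"dz": 0.7,"roll": 0,"claw": -1},{"dx": 0.5,"dy": -0.26,"dz": 0.7,"roll": 0,"claw": -1},{"dx": 0.5,"dy": -0.26,"dz": 0.7,"roll": 0,"claw": -1}]'

```text
clock: 14.8
tcp_pos: [0.5581, -0.2671, 0.1216]
orientation: [-0.0, 0.235, 0.972, 0.0]
wrist_force: [-0.3, -0.6, -0.8]
finger_gap: 0.0232
grip_force: 19.6
```

```bash
python3 bay.py 0;python3 sheld.py
python3 - <<'E'
import glob
from h import *
from scipy.optimize import fsolve
fs=sorted(glob.glob("held_*.pkl"),key=lambda f:float(f[5:-4]));w,sc,s=pickle.load(open(fs[-1],"rb"))
p=s["tcp_pos"];y=toolyaw(s["orientation"]);g=p+[0,0,.0055]
# pitch from ferrule ends: distances 64 and 87.6 (level) along the handle
for v,r in ((68,.088),(124,.065)):
    o,d=ray(w,275,v);
    f=lambda th:float(onplane(w,275,v,g+[0,0,0],y)@[0,1])
    e=np.array([np.cos(y),np.sin(y),0]);n=np.array([-np.sin(y),np.cos(y),0])
    P0=o-g;a=np.array([P0@e,P0[2]]);b=np.array([d@e,d[2]])
    t=np.roots([b@b,2*a@b,a@a-r*r]).real;q=[a+b*k for k in t];print(v,[np.degrees(np.arctan2(-k[1],k[0])).round(1) for k in q])
E
```

```text
h 138.1 lat -0.5 height 121.6 | bay x 165.4 z 32.0 (mm) yawerr 0.10 deg F [-0.3 -0.6 -0.8] gap 0.0232 t 14.80
(np.float64(0.35555469186837413), np.float64(-0.18325081470592575)) (np.float64(0.18325081470592575), np.float64(0.35555469186837413))
[ 0.55808224 -0.26707262  0.1216454 ] 152.83224538959132 0.0232101550457354 14.8
transitions v [ 66 124] [[-0.075, 0.038], [-0.0571, 0.0289]]
68 [np.float64(16.4), np.float64(-22.3)]
124 [np.float64(13.6), np.float64(-4.0)]
```

Pitch is about 15° and the tip is clear. Releasing.

send_rows --increments '[{"dx": 0,"dy": 0,"dz": 0,"roll": 0,"claw": -0.25},{"dx": 0,"dy": 0,"dz": 0,"roll": 0,"claw": -0.25},{"dx": 0,"dy": 0,"dz": 0,"roll": 0,"claw": -0.25},{"dx": 0,"dy": 0,"dz": 0,"roll": 0,"claw": -0.25},{"dx": 0,"dy": 0,"dz": 0,"roll": 0,"claw": -0.25}]'

```text
clock: 15.52
tcp_pos: [0.5576, -0.2667, 0.1221]
orientation: [0.0, 0.235, 0.972, 0.0]
wrist_force: [0.1, 0.1, -0.4]
finger_gap: 0.0322
grip_force: 0.0
```

```bash
python3 bay.py 0
python3 - <<'E'
from rack import *
from workcell import *
w=read_camera("wrist");t=read_camera("top");sc=read_camera("scene")
p=np.load("rack.npy")
for k in [(20,0,27),(0,0,27),(70,0,0),(20,25,27),(20,-25,27)]: print(k,proj(w,p[:3]+frame(p)@(np.array(k)/1000)).round(0))
im=w["image"].astype(int);col=im[:300,262:290].mean(1);sat=col[:,2]-col[:,0];print(np.nonzero(np.diff((sat>40).astype(int)))[0])
a=cv2.resize(w["image"],(533,400));b=cv2.resize(sc["image"][100:260,270:370],(250,400))
cv2.imwrite("pics/r2.png",np.hstack([a,b]));pickle.dump((w,sc,t),open("r2.pkl","wb"))
E
```

```text
h 137.4 lat -0.4 height 122.1 | bay x 165.0 z 32.6 (mm) yawerr 0.11 deg F [ 0.1  0.1 -0.4] gap 0.0322 t 15.53
(np.float64(0.35555469186837413), np.float64(-0.18325081470592575)) (np.float64(0.18325081470592575), np.float64(0.35555469186837413))
(20, 0, 27) [277. -29.]
(0, 0, 27) [277. -67.]
(70, 0, 0) [276.  95.]
(20, 25, 27) [329. -29.]
(20, -25, 27) [225. -29.]
[ 64 110]
```

```bash
cat >> rack.py <<'E'
def onbay(c,u,v,z,b=0):
    p=np.load("rack.npy");R=frame(p);o0=p[:3]-R@[0,p[4]*b,0];o,d=ray(c,u,v);o=R.T@(o-o0);d=R.T@d
    return (1000*(o+d*(z/1000-o[2])/d[2])).round(1)
E
python3 - <<'E'
from rack import *
w,sc,t=pickle.load(open("r2.pkl","rb"))
for v in(64,110):print(v,[onbay(w,276,v,z)[0] for z in(10,20,30)])
# bristle pixels
im=t["image"].astype(int)
p=np.load("rack.npy");
for n,c in(("top",t),("scene",sc)):
    for k in [(0,0,13),(20,0,21),(66,0,18),(66,0,13)]: print(n,k,proj(c,p[:3]+frame(p)@(np.array(k)/1000)).round(1))
    m=((c["image"][...,2].astype(int)-c["image"][...,0])>50)
    cc=proj(c,p[:3]+frame(p)@np.array([.05,0,.01])).astype(int);y0,x0=cc[1]-30,cc[0]-30
    ys,xs=np.nonzero(m[y0:y0+60,x0:x0+60]);print("wood bbox",len(xs),xs.min()+x0,xs.max()+x0,ys.min()+y0,ys.max()+y0)
E
```

```text
64 [np.float64(57.9), np.float64(63.1), np.float64(68.3)]
110 [np.float64(82.3), np.float64(86.2), np.float64(90.0)]
top (0, 0, 13) [358.7 266.1]
top (20, 0, 21) [361.9 261.2]
top (66, 0, 18) [369.6 246.7]
top (66, 0, 13) [369.6 246.1]Traceback (most recent call last):
  File "<stdin>", line 11, in <module>
    return umr_minimum(a, axis, None, out, keepdims, initial, where)
ValueError: zero-size array to reduction operation minimum which has no identity
```

send_rows --increments '[{"dx": 0,"dy": 0,"dz": 1.5,"roll": 0,"claw": -0.25},{"dx": 0,"dy": 0,"dz": 3.5,"roll": 0,"claw": -0.25},{"dx": -0.5,"dy": 0.26,"dz": 5.5,"roll": 0,"claw": -0.6},{"dx": -1.2,"dy": 0.6,"dz": 7,"roll": 0,"claw": -1},{"dx": -2,"dy": 1,"dz": 8,"roll": 0,"claw": -1}]'

```text
clock: 16.3
tcp_pos: [0.5076, -0.2418, 0.3243]
orientation: [0.001, 0.235, 0.972, -0.0]
wrist_force: [0.2, 0.0, -0.8]
finger_gap: 0.0002
grip_force: 0.0
```

```bash
python3 bay.py 0
python3 - <<'E'
from rack import *
from workcell import *
w=read_camera("wrist");sc=read_camera("scene")
p=np.load("rack.npy")
for k in [(20,0,27),(0,0,27),(70,0,0),(180,0,16)]: print(k,proj(w,p[:3]+frame(p)@(np.array(k)/1000)).round(0))
a=cv2.resize(w["image"],(533,400));b=cv2.resize(sc["image"][100:260,270:370],(250,400))
cv2.imwrite("pics/r3.png",np.hstack([a,b]));pickle.dump((w,sc),open("r3.pkl","wb"))
E
```

```text
h 81.6 lat -1.1 height 324.3 | bay x 196.2 z 240.0 (mm) yawerr 0.11 deg F [ 0.2  0.  -0.8] gap 0.0002 t 16.30
(np.float64(0.35555469186837413), np.float64(-0.18325081470592575)) (np.float64(0.18325081470592575), np.float64(0.35555469186837413))
(20, 0, 27) [276.  91.]
(0, 0, 27) [276.  72.]
(70, 0, 0) [276. 145.]
(180, 0, 16) [276. 247.]
```

View pics/r3.png

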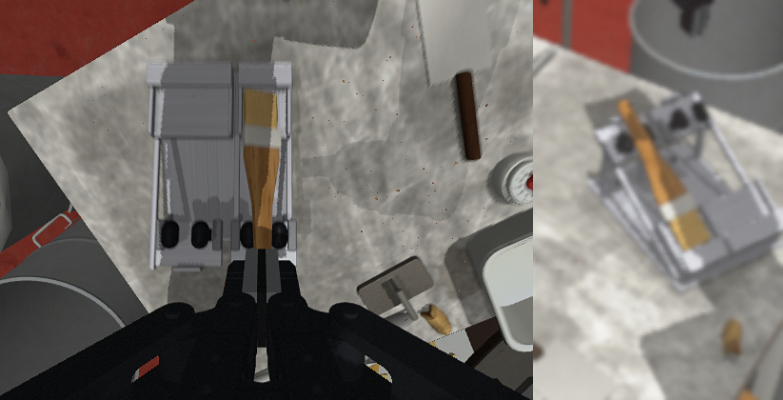

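The brush rests well: head in the bay with the tip at x≈20, handle on the jaws (left view (263,235)). Next, push the tail downhill by 20 mm under the lip with closed fingers.

send_rows --increments '[{"dx": 1,"dy": -0.5,"dz": -0.5,"roll": 0,"claw": -1},{"dx": 2.4,"dy": -1.2,"dz": -1.5,"roll": 0,"claw": -1},{"dx": 4,"dy": -2,"dz": -2.5,"roll": 0,"claw": -1},{"dx": 5,"dy": -2.55,"dz": -3.5,"roll": 0,"claw": -1},{"dx": 5,"dy": -2.55,"dz": -5,"roll": 0,"claw": -1}]'

```text
clock: 17.02
tcp_pos: [0.6347, -0.3069, 0.1939]
orientation: [0.0, 0.235, 0.972, -0.0]
wrist_force: [0.6, 0.2, -0.4]
finger_gap: 0.0001
grip_force: 0.0
```

send_rows --increments '[{"dx": 0,"dy": 0,"dz": -1.4,"roll": 0,"claw": -1},{"dx": 0,"dy": 0,"dz": -2.3,"roll": 0,"claw": -1},{"dx": 0,"dy": 0,"dz": -2.35,"roll": 0,"claw": -1},{"dx": 0,"dy": 0,"dz": -2.35,"roll": 0,"claw": -1},{"dx": 0,"dy": 0,"dz": -2.35,"roll": 0,"claw": -1}]'

```text
clock: 17.65
tcp_pos: [0.6334, -0.3059, 0.1398]
orientation: [0.001, 0.235, 0.972, -0.0]
wrist_force: [1.1, -0.7, -0.4]
finger_gap: 0.0003
grip_force: 0.0
```

```bash
python3 bay.py 0
```

```text
h 222.8 lat -0.5 height 139.8 | bay x 250.2 z 14.1 (mm) yawerr 0.11 deg F [ 1.1 -0.7 -0.4] gap 0.0003 t 17.65
(np.float64(0.35555469186837413), np.float64(-0.18325081470592575)) (np.float64(0.18325081470592575), np.float64(0.35555469186837413))
```

send_rows --increments '[{"dx": -0.28,"dy": 0.15,"dz": -0.05,"roll": 0,"claw": -1},{"dx": -0.56,"dy": 0.29,"dz": -0.1,"roll": 0,"claw": -1},{"dx": -0.82,"dy": 0.42,"dz": -0.2,"roll": 0,"claw": -1},{"dx": -1.05,"dy": 0.54,"dz": -0.3,"roll": 0,"claw": -1},{"dx": -1.17,"dy": 0.6,"dz": -0.36,"roll": 0,"claw": -1}]'

```text
clock: 18.27
tcp_pos: [0.6168, -0.2977, 0.1391]
orientation: [0.018, 0.235, 0.972, -0.004]
wrist_force: [27.4, -13.1, 15.0]
finger_gap: -0.0001
grip_force: 15.3
```

```bash
python3 bay.py 0
cat > tip.py <<'E'
from rack import *
from workcell import *
# brush in narrow bay from scene view: bristle pixels along the bay centre line (z=12) and handle along centre line
c=read_camera("scene");p=np.load("rack.npy");im=c["image"].astype(int)
out=[]
for x in range(-5,235,5):
    z=13 if x<75 else 16
    u,v=proj(c,p[:3]+frame(p)@(np.array([x,0,z])/1000)).round().astype(int);b=im[v,u];out.append((x,int(b[2]-b[0])))
print(out)
E
python3 tip.py
```

```text
h 204.3 lat -0.9 height 139.1 | bay x 232.9 z 21.0 (mm) yawerr 0.13 deg F [ 27.4 -13.1  15. ] gap -0.0001 t 18.27
(np.float64(0.35555469186837413), np.float64(-0.18325081470592575)) (np.float64(0.18325081470592575), np.float64(0.35555469186837413))
[(-5, -3), (0, -5), (5, -5), (10, -4), (15, -6), (20, 3), (25, 57), (30, 70), (35, 70), (40, 70), (45, 70), (50, 70), (55, 70), (60, 71), (65, 29), (70, 12), (75, 8), (80, 8), (85, 19), (90, 53), (95, 67), (100, 66), (105, 66), (110, 66), (115, 65), (120, 65), (125, 65), (130, 65), (135, 64), (140, 63), (145, 60), (150, 62), (155, 63), (160, 61), (165, 56), (170, 64), (175, 61), (180, 54), (185, 52), (190, 59), (195, 50), (200, 48), (205, 34), (210, 48), (215, 35), (220, 35), (225, 23), (230, 27)]
```

Blocked at 30 N without the brush moving, so I'll back off. The head probably sits on a side wall; I'll check the lateral fit numerically.

send_rows --increments '[{"dx": 0.6,"dy": -0.3,"dz": 0.3,"roll": 0,"claw": -1},{"dx": 1.2,"dy": -0.6,"dz": 0.8,"roll": 0,"claw": -1},{"dx": 1.2,"dy": -0.6,"dz": 2,"roll": 0,"claw": -1},{"dx": 1.2,"dy": -0.6,"dz": 3,"roll": 0,"claw": -1},{"dx": 1.2,"dy": -0.6,"dz": 4,"roll": 0,"claw": -1}]'

```text
clock: 18.95
tcp_pos: [0.6329, -0.3052, 0.2304]
orientation: [0.0, 0.235, 0.972, 0.0]
wrist_force: [0.0, -0.0, 0.4]
finger_gap: -0.0001
grip_force: 0.0
```

Run:
```python
from rack import *
w,sc=pickle.load(open("r3.pkl","rb"));im=w["image"].astype(int)
p=np.load("rack.npy")
def P(x,y,z): return proj(w,p[:3]+frame(p)@(np.array([x,y,z])/1000))
for x,z in((10,27),(35,13),(60,13)):
    a,b=P(x,35,z),P(x,-35,z);v=int(round((a[1]+b[1])/2))
    print("x",x,"row",v,"u(y=+25)=%.0f u(0)=%.0f u(-25)=%.0f"%(P(x,25,z)[0],P(x,0,z)[0],P(x,-25,z)[0]))
    print([(u,*im[v,u].tolist()) for u in range(242,316,2)])
```

```text
x 10 row 82 u(y=+25)=300 u(0)=276 u(-25)=252
[(242, 93, 90, 89), (244, 52, 50, 50), (246, 85, 83, 82), (248, 82, 79, 77), (250, 87, 84, 84), (252, 101, 98, 97), (254, 101, 97, 97), (256, 102, 99, 98), (258, 103, 99, 98), (260, 100, 97, 96), (262, 101, 98, 97), (264, 103, 100, 99), (266, 101, 98, 97), (268, 102, 99, 98), (270, 103, 99, 99), (272, 103, 99, 98), (274, 103, 100, 101), (276, 101, 98, 98), (278, 102, 99, 98), (280, 103, 99, 98), (282, 102, 100, 100), (284, 102, 99, 98), (286, 126, 123, 122), (288, 98, 96, 96), (290, 157, 154, 153), (292, 172, 167, 167), (294, 170, 166, 165), (296, 171, 167, 166), (298, 171, 167, 166), (300, 172, 168, 167), (302, 171, 166, 166), (304, 173, 169, 168), (306, 134, 131, 129), (308, 99, 106, 107), (310, 101, 107, 107), (312, 105, 110, 112), (314, 106, 113, 115)]
x 35 row 110 u(y=+25)=300 u(0)=276 u(-25)=253
[(242, 102, 99, 100), (244, 45, 44, 44), (246, 85, 82, 81), (248, 86, 83, 83), (250, 68, 66, 66), (252, 104, 102, 102), (254, 48, 46, 45), (256, 35, 63, 79), (258, 47, 78, 95), (260, 53, 87, 106), (262, 54, 87, 106), (264, 51, 84, 102), (266,
[... 626 characters left out ...]
5, 84, 84), (250, 86, 83, 82), (252, 104, 102, 102), (254, 55, 56, 57), (256, 77, 82, 86), (258, 100, 106, 108), (260, 96, 101, 104), (262, 91, 97, 100), (264, 90, 99, 104), (266, 86, 93, 96), (268, 88, 97, 103), (270, 82, 93, 101), (272, 82, 93, 101), (274, 81, 96, 103), (276, 77, 92, 102), (278, 78, 94, 102), (280, 72, 89, 101), (282, 72, 91, 102), (284, 73, 101, 119), (286, 105, 142, 163), (288, 102, 136, 158), (290, 92, 123, 142), (292, 159, 155, 154), (294, 168, 164, 163), (296, 173, 169, 168), (298, 178, 172, 172), (300, 102, 98, 98), (302, 145, 141, 140), (304, 171, 166, 167), (306, 106, 107, 108), (308, 126, 132, 134), (310, 119, 126, 128), (312, 108, 114, 116), (314, 104, 111, 112)]
```

The head is inside the bay, 4 mm off centre. My push carried a downward component on the tail, which levered the head up against the lip. Better to grip the now-pitched handle and slide it down the slope.

send_rows --increments '[{"dx": -1,"dy": 0.5,"dz": 0,"roll": 0,"claw": 0},{"dx": -2.4,"dy": 1.25,"dz": 0,"roll": 0,"claw": 0},{"dx": -3.48,"dy": 1.8,"dz": 0,"roll": 0,"claw": 0},{"dx": -3.48,"dy": 1.8,"dz": -1.5,"roll": 0,"claw": 0},{"dx": -3.48,"dy": 1.8,"dz": -3,"roll": 0,"claw": 0}]'

```text
clock: 19.58
tcp_pos: [0.5459, -0.2602, 0.1548]
orientation: [0.001, 0.235, 0.972, -0.0]
wrist_force: [0.4, -0.6, -0.5]
finger_gap: 0.0426
grip_force: 0.0
```

```bash
python3 bay.py 0
python3 - <<'E'
from rack import *
from workcell import *
w=read_camera("wrist");im=w["image"].astype(int);pickle.dump(w,open("w5.pkl","wb"))
m=(im[...,2]-im[...,0])>40
for v in range(120,330,15):
    u=np.nonzero(m[v,200:350])[0]+200
    if len(u): print(v,u.min(),u.max(),"bay",onbay(w,(u.min()+u.max())/2,v,20),len(u))
E
```

```text
h 124.1 lat 0.0 height 154.8 | bay x 166.1 z 67.9 (mm) yawerr 0.10 deg F [ 0.4 -0.6 -0.5] gap 0.0426 t 19.57
(np.float64(0.35555469186837413), np.float64(-0.18325081470592575)) (np.float64(0.18325081470592575), np.float64(0.35555469186837413))
135 239 303 bay [88.6 -2.6 20. ] 65
150 239 305 bay [97.3 -2.  20. ] 67
165 242 302 bay [106.  -2.  20.] 61
180 245 300 bay [114.6  -1.7  20. ] 56
195 247 298 bay [123.1  -1.7  20. ] 52
210 250 296 bay [131.5  -1.4  20. ] 47
225 253 294 bay [139.8  -1.1  20. ] 42
240 256 292 bay [148.1  -0.8  20. ] 36
255 256 292 bay [156.3  -0.8  20. ] 35
270 256 291 bay [164.4  -1.   20. ] 36
285 256 291 bay [172.5  -1.   20. ] 36
300 256 291 bay [180.5  -1.   20. ] 36
315 257 291 bay [188.4  -0.7  20. ] 35
```

send_rows --increments '[{"dx": 0,"dy": -0.03,"dz": -1.2,"roll": 0,"claw": 0},{"dx": 0,"dy": -0.03,"dz": -2,"roll": 0,"claw": 0},{"dx": 0,"dy": -0.03,"dz": -2.25,"roll": 0,"claw": 0},{"dx": 0,"dy": -0.03,"dz": -2.25,"roll": 0,"claw": -0.5},{"dx": 0,"dy": -0.03,"dz": -2.25,"roll": 0,"claw": -1}]' --grip_force 25

```text
clock: 20.25
tcp_pos: [0.5469, -0.2615, 0.0993]
orientation: [0.001, 0.235, 0.972, -0.0]
wrist_force: [-0.7, -0.3, -0.3]
finger_gap: 0.0225
grip_force: 24.0
```

send_rows --increments '[{"dx": 0,"dy": 0,"dz": 0,"roll": 0,"claw": -1},{"dx": 0,"dy": 0,"dz": 0,"roll": 0,"claw": -1},{"dx": 0,"dy": 0,"dz": 0.06,"roll": 0,"claw": -1},{"dx": 0,"dy": 0,"dz": 0.06,"roll": 0,"claw": -1},{"dx": 0,"dy": 0,"dz": 0.06,"roll": 0,"claw": -1}]'

```text
clock: 20.88
tcp_pos: [0.5463, -0.2612, 0.0995]
orientation: [-0.0, 0.235, 0.972, 0.0]
wrist_force: [-0.3, -1.1, 0.0]
finger_gap: 0.0225
grip_force: 24.1
```

```bash
python3 bay.py 0
```

```text
h 124.9 lat -0.6 height 99.5 | bay x 144.3 z 17.1 (mm) yawerr 0.10 deg F [-0.3 -1.1  0. ] gap 0.0225 t 20.88
(np.float64(0.35555469186837413), np.float64(-0.18325081470592575)) (np.float64(0.18325081470592575), np.float64(0.35555469186837413))
```

send_rows --increments '[{"dx": -0.12,"dy": 0.07,"dz": -0.06,"roll": 0,"claw": -1},{"dx": -0.24,"dy": 0.14,"dz": -0.12,"roll": 0,"claw": -1},{"dx": -0.36,"dy": 0.21,"dz": -0.18,"roll": 0,"claw": -1},{"dx": -0.48,"dy": 0.28,"dz": -0.24,"roll": 0,"claw": -1},{"dx": -0.6,"dy": 0.35,"dz": -0.3,"roll": 0,"claw": -1}]'

```text
clock: 21.5
tcp_pos: [0.5452, -0.2599, 0.1]
orientation: [0.016, 0.234, 0.972, -0.004]
wrist_force: [26.1, -9.1, 12.4]
finger_gap: 0.0221
grip_force: 26.8
```

```bash
python3 bay.py 0; python3 tip.py
```

```text
h 123.3 lat -0.0 height 100.0 | bay x 143.1 z 18.2 (mm) yawerr 0.14 deg F [26.1 -9.1 12.4] gap 0.0221 t 21.50
(np.float64(0.35555469186837413), np.float64(-0.18325081470592575)) (np.float64(0.18325081470592575), np.float64(0.35555469186837413))
[(-5, -5), (0, -5), (5, -6), (10, -6), (15, -6), (20, 4), (25, 56), (30, 70), (35, 70), (40, 71), (45, 70), (50, 71), (55, 72), (60, 69), (65, 24), (70, 9), (75, 8), (80, 8), (85, 21), (90, 53), (95, 66), (100, 66), (105, 66), (110, 65), (115, 64), (120, 65), (125, 64), (130, 60), (135, 53), (140, 42), (145, 13), (150, 11), (155, -2), (160, 0), (165, 0), (170, 1), (175, -2), (180, -1), (185, 11), (190, 19), (195, 17), (200, 4), (205, -1), (210, -3), (215, -2), (220, 35), (225, 34), (230, 40)]
```

Still blocked with the tip at x≈20, so the head is likely rolled with one edge on the divider wall. I'll lift it 20 mm straight up (keeping the pitch) and inspect the head.

send_rows --increments '[{"dx": 0.4,"dy": -0.2,"dz": 0.2,"roll": 0,"claw": -1},{"dx": 0.6,"dy": -0.3,"dz": 0.3,"roll": 0,"claw": -1},{"dx": 0.6,"dy": -0.3,"dz": 0.6,"roll": 0,"claw": -1},{"dx": 0.6,"dy": -0.3,"dz": 0.9,"roll": 0,"claw": -1},{"dx": 0.6,"dy": -0.3,"dz": 1.1,"roll": 0,"claw": -1}]'

```text
clock: 22.18
tcp_pos: [0.546, -0.2597, 0.1198]
orientation: [-0.0, 0.235, 0.972, 0.0]
wrist_force: [0.5, -0.2, -0.7]
finger_gap: 0.0222
grip_force: 24.6
```

```bash
python3 bay.py 0
python3 - <<'E'
from rack import *
from workcell import *
w=read_camera("wrist");sc=read_camera("scene");pickle.dump((w,sc),open("w6.pkl","wb"))
p=np.load("rack.npy");c=proj(sc,p[:3]+frame(p)@np.array([.06,-.02,.02])).astype(int);print(c)
a=w["image"][0:300,150:400];b=sc["image"][c[1]-40:c[1]+35,c[0]-50:c[0]+40]
cv2.imwrite("pics/r4.png",np.hstack([cv2.resize(a,(320,384)),cv2.resize(b,(461,384),interpolation=2)]))
E
```

```text
h 123.9 lat 0.5 height 119.8 | bay x 151.7 z 36.1 (mm) yawerr 0.10 deg F [ 0.5 -0.2 -0.7] gap 0.0222 t 22.18
(np.float64(0.35555469186837413), np.float64(-0.18325081470592575)) (np.float64(0.18325081470592575), np.float64(0.35555469186837413))
[335 184]
```

View pics/r4.png

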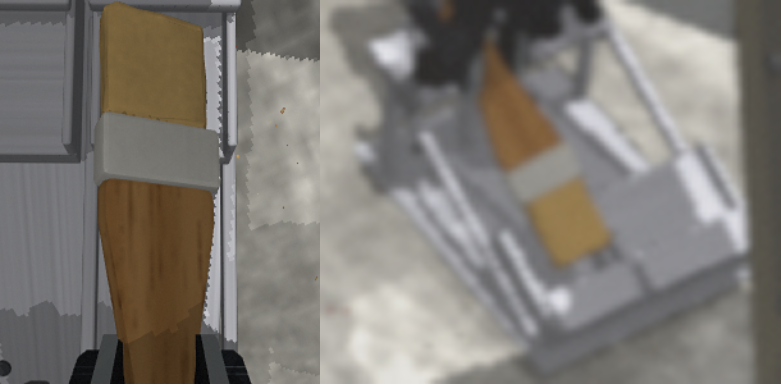

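The head is rolled about 15–18°: in the left view the bristle edge runs from (105,5) to (205,25), so the divider-side edge rides on the wall. I'll correct yaw, re-lower with the tip clear of the lip, open so the head settles flat, and regrip.

send_rows --increments '[{"dx": 0.05,"dy": -0.03,"dz": 0,"roll": -0.25,"claw": -1},{"dx": 0.09,"dy": 0,"dz": -0.3,"roll": -0.25,"claw": -1},{"dx": 0.09,"dy": 0,"dz": -0.6,"roll": -0.25,"claw": -1},{"dx": 0.09,"dy": 0,"dz": -0.85,"roll": -0.25,"claw": -1},{"dx": 0.09,"dy": 0,"dz": -0.85,"roll": -0.25,"claw": -1}]'

```text
clock: 22.9
tcp_pos: [0.548, -0.2599, 0.0978]
orientation: [-0.001, 0.252, 0.968, -0.0]
wrist_force: [-3.0, -1.6, 2.8]
finger_gap: 0.0224
grip_force: 25.0
```

```bash
python3 bay.py 0
cat > head.py <<'E'
from rack import *
from workcell import *
w=read_camera("wrist");im=w["image"].astype(int)
m=((im[...,2]-im[...,0])>30).astype(np.uint8)
for v in (8,20,32,44,120,135,150):
    u=np.nonzero(m[v,210:340])[0]+210
    if len(u)>5: print(v,u.min(),u.max(),len(u),"bay L/R",onbay(w,u.min(),v,12)[:2],onbay(w,u.max(),v,12)[:2])
# ferrule edges at left / right thirds: slope tells the roll
for u in (255,265,275,285,295):
    s=im[:260,u-2:u+3].mean(1);d=np.diff(((s[:,2]-s[:,0])>30).astype(int));print(u,np.nonzero(d)[0])
E
python3 head.py
```

```text
h 125.8 lat 1.3 height 97.8 | bay x 144.4 z 15.2 (mm) yawerr -1.90 deg F [-3.  -1.6  2.8] gap 0.0224 t 22.90
(np.float64(0.35555469186837413), np.float64(-0.18325081470592575)) (np.float64(0.18325081470592575), np.float64(0.35555469186837413))
8 231 276 46 bay L/R [ 19.1 -15.9] [19.9  5.1]
20 229 309 81 bay L/R [ 25.  -16.9] [26.5 20.2]
32 228 309 82 bay L/R [ 31.  -17.5] [32.4 20. ]
44 229 310 82 bay L/R [ 36.9 -17.1] [38.3 20.2]
150 227 314 88 bay L/R [ 87.  -18.8] [88.3 19.9]
255 [  3  89 140]
265 [  5  91 141]
275 [  7  92 142]
285 [ 10  94 144]
295 [ 14  96 145]
```

send_rows --increments '[{"dx": 0,"dy": 0,"dz": 0,"roll": 0,"claw": -0.3},{"dx": 0,"dy": 0,"dz": 0,"roll": 0,"claw": -0.3},{"dx": 0,"dy": 0,"dz": 0,"roll": 0,"claw": -0.3},{"dx": 0,"dy": 0,"dz": 0,"roll": 0,"claw": -0.3},{"dx": 0,"dy": 0,"dz": 0,"roll": 0,"claw": -0.3}]'

```text
clock: 23.58
tcp_pos: [0.5487, -0.2599, 0.0983]
orientation: [0.0, 0.252, 0.968, 0.0]
wrist_force: [-0.7, -0.2, -0.2]
finger_gap: 0.0304
grip_force: 0.0
```

```bash
python3 bay.py 0; python3 head.py
```

```text
h 126.4 lat 1.6 height 98.3 | bay x 145.2 z 15.4 (mm) yawerr -1.89 deg F [-0.7 -0.2 -0.2] gap 0.0304 t 23.57
(np.float64(0.35555469186837413), np.float64(-0.18325081470592575)) (np.float64(0.18325081470592575), np.float64(0.35555469186837413))
8 227 306 80 bay L/R [ 19.8 -17.5] [21.2 19.4]
20 227 307 81 bay L/R [ 25.8 -17.6] [27.2 19.6]
32 228 307 80 bay L/R [ 31.7 -17.2] [33.1 19.4]
44 227 308 82 bay L/R [ 37.6 -17.7] [39.  19.6]
120 225 336 91 bay L/R [ 73.9 -19.2] [75.6 30.7]
135 226 313 88 bay L/R [ 80.9 -18.9] [82.2 20.1]
150 229 311 83 bay L/R [ 87.8 -17.6] [89.  18.9]
255 [52 98]
265 [51 97]
275 [51 97]
285 [51 97]
295 [50 96]
```

The head now lies flat (ferrule edges level at rows 51 and 97) and the brush slid home by itself, tip at x≈0. I'll regrip slightly lower on the handle and press it into the clip, square to the slope.

send_rows --increments '[{"dx": -0.15,"dy": 0.05,"dz": -0.09,"roll": 0.24,"claw": -0.3},{"dx": -0.31,"dy": 0.1,"dz": -0.18,"roll": 0.24,"claw": -0.3},{"dx": -0.31,"dy": 0.1,"dz": -0.18,"roll": 0.24,"claw": -0.3},{"dx": -0.31,"dy": 0.1,"dz": -0.18,"roll": 0.24,"claw": -1},{"dx": -0.31,"dy": 0.1,"dz": -0.18,"roll": 0.24,"claw": -1}]' --grip_force 40

```text
clock: 24.25
tcp_pos: [0.5408, -0.2571, 0.0939]
orientation: [-0.0, 0.235, 0.972, 0.0]
wrist_force: [-0.6, 1.2, 0.1]
finger_gap: 0.0214
grip_force: 39.1
```

send_rows --increments '[{"dx": 0,"dy": 0,"dz": 0,"roll": 0,"claw": -1},{"dx": 0.06,"dy": -0.03,"dz": -0.15,"roll": 0,"claw": -1},{"dx": 0.12,"dy": -0.06,"dz": -0.3,"roll": 0,"claw": -1},{"dx": 0.18,"dy": -0.09,"dz": -0.45,"roll": 0,"claw": -1},{"dx": 0.23,"dy": -0.12,"dz": -0.6,"roll": 0,"claw": -1}]'

```text
clock: 24.88
tcp_pos: [0.5466, -0.2608, 0.0799]
orientation: [0.0, 0.236, 0.972, -0.0]
wrist_force: [-10.5, 5.1, 30.1]
finger_gap: 0.0213
grip_force: 41.8
```

```bash
python3 bay.py 0; python3 head.py | tail -5
```

```text
h 125.0 lat -0.2 height 79.9 | bay x 136.4 z -0.8 (mm) yawerr 0.01 deg F [-10.5   5.1  30.1] gap 0.0213 t 24.88
(np.float64(0.35555469186837413), np.float64(-0.18325081470592575)) (np.float64(0.18325081470592575), np.float64(0.35555469186837413))
255 [ 58 110]
265 [ 58 110]
275 [ 58 110]
285 [ 58 110]
295 [ 58 110]
```

send_rows --increments '[{"dx": -0.05,"dy": 0.03,"dz": 0.2,"roll": 0,"claw": -1},{"dx": -0.05,"dy": 0.03,"dz": 0.2,"roll": 0,"claw": 0},{"dx": -0.05,"dy": 0.03,"dz": 0.2,"roll": 0,"claw": 0},{"dx": -0.05,"dy": 0.03,"dz": 1.5,"roll": 0,"claw": 0},{"dx": -0.05,"dy": 0.03,"dz": 3.5,"roll": 0,"claw": 0}]'

```text
clock: 25.55
tcp_pos: [0.544, -0.2592, 0.165]
orientation: [-0.002, 0.236, 0.972, 0.001]
wrist_force: [1.3, -0.2, 0.7]
finger_gap: 0.0428
grip_force: 0.0
```

send_rows --increments '[{"dx": 0,"dy": 0.1,"dz": 1.5,"roll": 0,"claw": 0.4},{"dx": 0,"dy": 0.5,"dz": 3,"roll": 0,"claw": 0.4},{"dx": 0,"dy": 1,"dz": 4,"roll": 0,"claw": 0.4},{"dx": 0,"dy": 2,"dz": 5,"roll": 0,"claw": 0.4},{"dx": 0,"dy": 3,"dz": 5,"roll": 0,"claw": 0.4}]'

```text
clock: 26.18
tcp_pos: [0.5462, -0.185, 0.2936]
orientation: [0.002, 0.236, 0.972, -0.001]
wrist_force: [0.3, -0.6, 0.5]
finger_gap: 0.0595
grip_force: 0.0
```

```bash
python3 bay.py 0
cat > chk.py <<'E'
from rack import *
from workcell import *
w=read_camera("wrist");t=read_camera("top");sc=read_camera("scene");p=np.load("rack.npy");pickle.dump((w,t,sc),open("chk.pkl","wb"))
m=lambda c,th=40:((c["image"][...,2].astype(int)-c["image"][...,0])>th)
def band(c,x,z):  # wood pixels across the bay at bay x
    ys=np.arange(-40,40,.5);q=[proj(c,p[:3]+frame(p)@(np.array([x,y,z])/1000)).round().astype(int) for y in ys]
    k=[y for y,(u,v) in zip(ys,q) if 0<=v<420 and 0<=u<560 and m(c)[v,u]];return (min(k),max(k)) if k else None
for x in(30,50,90,120,150,180,200,205,210): print(x,"wrist",band(w,x,9),"scene",band(sc,x,9),"top",band(t,x,9))
E
python3 chk.py
```

```text
h 89.9 lat 67.1 height 293.6 | bay x 191.3 z 208.6 (mm) yawerr -0.02 deg F [ 0.3 -0.6  0.5] gap 0.0595 t 26.18
(np.float64(0.35555469186837413), np.float64(-0.18325081470592575)) (np.float64(0.18325081470592575), np.float64(0.35555469186837413))
30 wrist (np.float64(-15.5), np.float64(20.0)) scene (np.float64(-15.5), np.float64(22.0)) top None
50 wrist None scene None top None
90 wrist (np.float64(-13.0), np.float64(18.5)) scene (np.float64(-12.5), np.float64(17.0)) top None
120 wrist (np.float64(-7.5), np.float64(13.5)) scene (np.float64(-7.5), np.float64(15.0)) top None
150 wrist (np.float64(-6.0), np.float64(11.0)) scene (np.float64(-5.5), np.float64(13.0)) top None
180 wrist (np.float64(-4.0), np.float64(6.5)) scene (np.float64(-4.0), np.float64(3.5)) top None
200 wrist (np.float64(-3.0), np.float64(9.0)) scene (np.float64(-3.5), np.float64(9.5)) top None
205 wrist (np.float64(-1.0), np.float64(9.0)) scene (np.float64(3.5), np.float64(8.0)) top None
210 wrist None scene None top None
```

The brush is home and snapped: tail at x≈206, handle visible only through the jaw gap, and both views agree. Now the scraper.

send_rows --increments '[{"dx": 0,"dy": 2,"dz": 0,"roll": 0.5,"claw": 0.4},{"dx": 0,"dy": 4,"dz": 0,"roll": 1,"claw": 0.2},{"dx": 0,"dy": 6,"dz": 0,"roll": 1.7,"claw": 0},{"dx": 0,"dy": 7.8,"dz": 0,"roll": 2.4,"claw": 0},{"dx": 0,"dy": 7.8,"dz": 0,"roll": 2.4,"claw": 0}]'

```text
clock: 26.95
tcp_pos: [0.5452, 0.0121, 0.2909]
orientation: [-0.0, 0.068, 0.998, 0.0]
wrist_force: [-0.0, 0.1, -0.2]
finger_gap: 0.0427
grip_force: 0.0
```

Run:
```python
from brush import *
from workcell import *
s=get_state();print(s["tcp_pos"],np.degrees(toolyaw(s["orientation"])))
w=read_camera("wrist");pickle.dump(w,open("w7.pkl","wb"));im=w["image"].astype(int)
t=pickle.load(open("d0.pkl","rb"))["top"]
dark=lambda im:(im.max(2)<75)&((im[...,2].astype(int)-im[...,0])>12)
for n,c,r in(("w",w,(200,20,360,330)),("t",t,(265,185,300,240))):
    e,o,k=ends(c,r,dark);print(n,[x.round(1) for x in e],[x.round(1) for x in o],k)
    for x in e: print(onz(c,*x,.012).round(4))
    if n=="w": ew=sorted(o,key=lambda a:a[1])
    else: et=sorted(o,key=lambda a:-a[1])
for a,b in zip(ew,et): print(tri([(w,*a),(t,*b)]))
# blade edge
for u in (250,265,280,295): print(u,[(v,int(im[v,u].mean())) for v in range(0,170,6)])
```

```text
[0.54520252 0.01211722 0.2908553 ] 172.1766665913959
w [array([273.2, 154.2], dtype=float32), array([269. , 246.2], dtype=float32)] [array([272.7, 161.4]), array([269.1, 239.2])] 1412
[0.5372 0.0113 0.012 ]
[ 0.6466 -0.0089  0.012 ]
t [array([287.9, 193.8], dtype=float32), array([282.2, 230.2], dtype=float32)] [array([287.3, 196.6]), array([282.3, 227.4])] 187
[ 0.644  -0.0094  0.012 ]
[0.538  0.0097 0.012 ]
(array([0.54683983, 0.00940428, 0.00279735]), [np.float64(1.0063093719481923e-05), np.float64(1.0063093719511498e-05)])
(array([ 0.63460747, -0.00736304,  0.01920962]), [np.float64(0.0003471687950933863), np.float64(0.00034716879509338975)])
250 [(0, 177), (6, 188), (12, 187), (18, 164), (24, 158), (30, 164), (36, 150), (42, 144), (48, 152), (54, 169), (60, 161), (66, 182), (72, 183), (78, 182), (84, 181), (90, 179), (96, 176), (102, 175), (108, 176), (114, 173), (120, 171), (126, 171), (132, 169), (138, 168), (144, 167), (150, 166), (156, 166), (162, 129), (168, 122)]
265 [(0, 156), (6, 154), (12, 161), (18, 157), (24, 165), (30, 153), (36, 146), (42, 132), (48, 142), (54, 149),
[... 183 characters left out ...]
), (156, 80), (162, 22), (168, 17)]
280 [(0, 162), (6, 146), (12, 160), (18, 164), (24, 157), (30, 157), (36, 142), (42, 143), (48, 153), (54, 137), (60, 147), (66, 182), (72, 183), (78, 182), (84, 183), (90, 184), (96, 183), (102, 178), (108, 178), (114, 177), (120, 173), (126, 170), (132, 171), (138, 172), (144, 170), (150, 166), (156, 28), (162, 24), (168, 28)]
295 [(0, 153), (6, 165), (12, 164), (18, 154), (24, 152), (30, 152), (36, 147), (42, 158), (48, 146), (54, 138), (60, 139), (66, 155), (72, 185), (78, 185), (84, 184), (90, 183), (96, 181), (102, 180), (108, 180), (114, 177), (120, 175), (126, 175), (132, 172), (138, 170), (144, 171), (150, 171), (156, 169), (162, 148), (168, 154)]
```

send_rows --increments '[{"dx": 0.94,"dy": -0.27,"dz": -2,"roll": -0.33,"claw": 0},{"dx": 0.94,"dy": -0.27,"dz": -4.2,"roll": -0.33,"claw": 0},{"dx": 0.94,"dy": -0.27,"dz": -6.4,"roll": -0.33,"claw": 0},{"dx": 0.94,"dy": -0.27,"dz": -8.6,"roll": -0.33,"claw": 0},{"dx": 0.94,"dy": -0.27,"dz": -10.3,"roll": -0.33,"claw": 0}]' --grip_force 20

```text
clock: 27.62
tcp_pos: [0.5679, 0.0015, 0.031]
orientation: [-0.001, 0.095, 0.995, -0.0]
wrist_force: [0.3, -0.5, -0.1]
finger_gap: 0.0427
grip_force: 0.0
```

send_rows --increments '[{"dx": 0,"dy": 0,"dz": -0.8,"roll": 0,"claw": 0},{"dx": 0,"dy": 0,"dz": -1.2,"roll": 0,"claw": 0},{"dx": 0,"dy": 0,"dz": -1.2,"roll": 0,"claw": -0.5},{"dx": 0,"dy": 0,"dz": -1.2,"roll": 0,"claw": -1},{"dx": 0,"dy": 0,"dz": -1.2,"roll": 0,"claw": -1}]'

```text
clock: 28.25
tcp_pos: [0.5697, 0.0033, 0.0049]
orientation: [0.001, 0.093, 0.996, -0.0]
wrist_force: [-0.3, 1.0, -0.6]
finger_gap: 0.0178
grip_force: 22.2
```

send_rows --increments '[{"dx": 0,"dy": 0,"dz": 0,"roll": 0,"claw": -1},{"dx": 0,"dy": 0,"dz": 0.5,"roll": 0,"claw": -1},{"dx": 0,"dy": 0,"dz": 2,"roll": 0,"claw": -1},{"dx": 0,"dy": 0,"dz": 4,"roll": 0,"claw": -1},{"dx": 0,"dy": 0,"dz": 6,"roll": 0,"claw": -1}]'

```text
clock: 28.88
tcp_pos: [0.5687, 0.0037, 0.1562]
orientation: [0.0, 0.093, 0.996, 0.0]
wrist_force: [1.5, -1.0, -0.6]
finger_gap: 0.0174
grip_force: 22.2
```

```bash
python3 bay.py 1
python3 - <<'E'
from workcell import *
from h import *
w=read_camera("wrist");im=w["image"].astype(int);s=get_state();p=s["tcp_pos"]
b=((im.min(2)>140)).astype(np.uint8)
for u in(240,255,272,290,305):
    g=im[:300,u-1:u+2].mean((1,2));print(u,[int(x) for x in g[::12]])
dk=(im.max(2)<75)&((im[...,2]-im[...,0])>10)
for v in range(100,300,20):
    u=np.nonzero(dk[v,220:330])[0]+220
    if len(u):print(v,u.min(),u.max())
E
```

```text
h 23.4 lat 326.5 height 156.2 | bay x 74.7 z 110.2 (mm) yawerr 16.60 deg F [ 1.5 -1.  -0.6] gap 0.0174 t 28.88
(np.float64(0.35555469186837413), np.float64(-0.18325081470592575)) (np.float64(0.18325081470592575), np.float64(0.35555469186837413))
240 [168, 170, 169, 169, 169, 170, 168, 168, 168, 169, 169, 169, 169, 169, 166, 162, 158, 160, 163, 84, 82, 83, 72, 71, 70]
255 [173, 172, 172, 173, 173, 171, 168, 170, 171, 171, 174, 171, 170, 170, 167, 166, 165, 165, 20, 23, 23, 22, 23, 16, 13]
272 [172, 173, 174, 173, 172, 173, 169, 170, 172, 170, 170, 170, 166, 167, 166, 163, 164, 168, 24, 33, 34, 35, 35, 33, 27]
290 [174, 175, 175, 175, 174, 174, 172, 172, 171, 170, 168, 168, 167, 167, 167, 166, 165, 165, 24, 30, 35, 33, 30, 30, 16]
305 [175, 175, 176, 176, 175, 174, 173, 171, 171, 169, 171, 168, 168, 167, 166, 163, 165, 165, 164, 131, 136, 112, 69, 70, 41]
220 251 299
240 251 298
260 252 298
280 253 296
```

send_rows --increments '[{"dx": 0,"dy": -0.5,"dz": 1.5,"roll": 0,"claw": -1},{"dx": -0.4,"dy": -2.3,"dz": 2.2,"roll": -0.4,"claw": -1},{"dx": -0.8,"dy": -4.4,"dz": 2.2,"roll": -0.8,"claw": -1},{"dx": -1.2,"dy": -6.5,"dz": 2.2,"roll": -1.2,"claw": -1},{"dx": -1.7,"dy": -8.6,"dz": 2.2,"roll": -1.6,"claw": -1}]'

```text
clock: 29.55
tcp_pos: [0.5261, -0.2129, 0.2098]
orientation: [0.001, 0.204, 0.979, -0.0]
wrist_force: [1.5, -0.5, -0.8]
finger_gap: 0.0175
grip_force: 22.3
```

send_rows --increments '[{"dx": -0.3,"dy": -1.8,"dz": 0,"roll": -0.2,"claw": -1},{"dx": -0.6,"dy": -3.4,"dz": 0,"roll": -0.4,"claw": -1},{"dx": -0.85,"dy": -4.78,"dz": 0,"roll": -0.47,"claw": -1},{"dx": -0.85,"dy": -4.78,"dz": -0.7,"roll": -0.47,"claw": -1},{"dx": -0.85,"dy": -4.78,"dz": -1.4,"roll": -0.47,"claw": -1}]'

```text
clock: 30.18
tcp_pos: [0.505, -0.3318, 0.1742]
orientation: [0.001, 0.236, 0.972, -0.0]
wrist_force: [-0.3, -0.7, -1.2]
finger_gap: 0.018
grip_force: 22.3
```

```bash
python3 bay.py 1
cat > sh.py <<'E'
from rack import *
from workcell import *
w=read_camera("wrist");im=w["image"].astype(int)
g=im[:300,268:282].mean(1);mx=g.max(1);print("handle start rows",np.nonzero(np.diff((mx<75).astype(int)))[0])
dk=(im.max(2)<75)&((im[...,2]-im[...,0])>10)
for v in (225,245,265,285):
    u=np.nonzero(dk[v,230:330])[0]+230
    if len(u):print(v,u.min(),u.max())
pickle.dump(w,open("w8.pkl","wb"))
E
python3 sh.py
```

```text
h 120.5 lat -0.9 height 174.2 | bay x 170.7 z 87.2 (mm) yawerr -0.05 deg F [-0.3 -0.7 -1.2] gap 0.0180 t 30.18
(np.float64(0.35555469186837413), np.float64(-0.18325081470592575)) (np.float64(0.18325081470592575), np.float64(0.35555469186837413))
handle start rows [205]
225 251 299
245 251 298
265 252 297
285 253 296
```

send_rows --increments '[{"dx": 0,"dy": 0.03,"dz": -0.8,"roll": 0,"claw": -1},{"dx": 0,"dy": 0.03,"dz": -1.4,"roll": 0,"claw": -1},{"dx": 0,"dy": 0.03,"dz": -1.7,"roll": 0,"claw": -1},{"dx": 0,"dy": 0.03,"dz": -1.9,"roll": 0,"claw": -1},{"dx": 0,"dy": 0.03,"dz": -2.05,"roll": 0,"claw": -1}]'

```text
clock: 30.85
tcp_pos: [0.5055, -0.3305, 0.1231]
orientation: [0.001, 0.235, 0.972, -0.0]
wrist_force: [-0.8, 1.2, 0.9]
finger_gap: 0.0178
grip_force: 22.5
```

```bash
python3 bay.py 1|head -1;python3 sh.py|head -1
```

```text
h 120.3 lat 0.6 height 123.1 | bay x 149.8 z 40.5 (mm) yawerr 0.03 deg F [-0.8  1.2  0.9] gap 0.0178 t 30.85
handle start rows [205]
```

send_rows --increments '[{"dx": 0,"dy": 0,"dz": -0.08,"roll": 0,"claw": -1},{"dx": 0,"dy": 0,"dz": -0.16,"roll": 0,"claw": -1},{"dx": 0,"dy": 0,"dz": -0.2,"roll": 0,"claw": -1},{"dx": 0,"dy": 0,"dz": -0.24,"roll": 0,"claw": -1},{"dx": 0,"dy": 0,"dz": -0.24,"roll": 0,"claw": -1}]'

```text
clock: 31.52
tcp_pos: [0.5052, -0.3302, 0.1166]
orientation: [0.0, 0.235, 0.972, 0.0]
wrist_force: [0.4, 1.5, 3.5]
finger_gap: 0.0179
grip_force: 22.9
```

```bash
python3 bay.py 1|head -1;python3 sh.py|head -1
```

```text
h 120.0 lat 0.6 height 116.6 | bay x 146.8 z 34.7 (mm) yawerr 0.03 deg F [0.4 1.5 3.5] gap 0.0179 t 31.52
handle start rows [209]
```

send_rows --increments '[{"dx": 0,"dy": 0,"dz": -0.08,"roll": 0,"claw": -1},{"dx": 0,"dy": 0,"dz": -0.16,"roll": 0,"claw": -1},{"dx": 0,"dy": 0,"dz": -0.24,"roll": 0,"claw": -1},{"dx": 0,"dy": 0,"dz": -0.32,"roll": 0,"claw": -1},{"dx": 0,"dy": 0,"dz": -0.34,"roll": 0,"claw": -1}]'

```text
clock: 32.2
tcp_pos: [0.5048, -0.3301, 0.1078]
orientation: [-0.0, 0.236, 0.972, 0.0]
wrist_force: [-1.8, 1.6, 4.2]
finger_gap: 0.0181
grip_force: 23.2
```

```bash
python3 bay.py 1|head -1;python3 sh.py
```

```text
h 119.6 lat 0.6 height 107.8 | bay x 142.8 z 26.8 (mm) yawerr 0.02 deg F [-1.8  1.6  4.2] gap 0.0181 t 32.20
handle start rows [  9  10 214]
225 252 296
245 252 297
265 253 296
285 253 296
```

send_rows --increments '[{"dx": 0,"dy": 0,"dz": 0.4,"roll": 0,"claw": -1},{"dx": 0,"dy": 0,"dz": 0.75,"roll": 0,"claw": -1},{"dx": 0.3,"dy": -0.15,"dz": 0.75,"roll": 0,"claw": -1},{"dx": 0.59,"dy": -0.3,"dz": 0.75,"roll": 0,"claw": -1},{"dx": 0.59,"dy": -0.3,"dz": 0.75,"roll": 0,"claw": -1}]'

```text
clock: 32.88
tcp_pos: [0.5205, -0.3381, 0.1263]
orientation: [-0.0, 0.235, 0.972, 0.0]
wrist_force: [-0.7, -0.1, -0.9]
finger_gap: 0.0177
grip_force: 22.8
```

```bash
python3 bay.py 1|head -1
python3 - <<'E'
from rack import *
from workcell import *
sc=read_camera("scene");w=read_camera("wrist");p=np.load("rack.npy")
im=sc["image"].astype(int)
s=get_state();y=toolyaw(s["orientation"]);g=s["tcp_pos"]
# predicted tip (mid and corners) for pitches; brightness along the projected blade edge normal
e=np.array([np.cos(y),np.sin(y),0]);l=np.array([-np.sin(y),np.cos(y),0])
for th in(10,14,18,22):
    a=np.radians(th);ax=e*np.cos(a)-np.array([0,0,np.sin(a)])
    tip=g+[0,0,.0]+ax*.128
    print(th,[proj(sc,tip+l*k).round(1).tolist() for k in(-.0375,0,.0375)],[int(im[tuple(proj(sc,g+ax*d).round().astype(int)[::-1])].mean()) for d in np.arange(.08,.145,.004)])
iw=w["image"].astype(int);print([int(iw[v,262:270].mean()) for v in range(0,60,3)])
E
```

```text
h 137.1 lat 0.7 height 126.3 | bay x 166.4 z 36.6 (mm) yawerr 0.03 deg F [-0.7 -0.1 -0.9] gap 0.0177 t 32.88
10 [[350.0, 181.0], [359.9, 176.5], [369.6, 172.1]] [146, 147, 147, 147, 148, 147, 148, 148, 147, 147, 147, 145, 142, 116, 105, 101, 104]
14 [[349.2, 182.6], [359.0, 178.1], [368.7, 173.8]] [149, 147, 148, 148, 148, 148, 148, 149, 148, 148, 148, 146, 138, 127, 133, 127, 122]
18 [[348.3, 184.0], [358.1, 179.6], [367.7, 175.2]] [149, 149, 149, 149, 149, 148, 149, 148, 149, 148, 148, 135, 136, 136, 129, 137, 140]
22 [[347.3, 185.3], [357.0, 180.9], [366.6, 176.5]] [149, 150, 150, 151, 150, 150, 150, 149, 148, 145, 132, 119, 117, 119, 116, 129, 140]
[117, 120, 118, 127, 127, 127, 127, 128, 129, 128, 129, 129, 128, 130, 130, 131, 131, 131, 131, 131]
```

send_rows --increments '[{"dx": 0,"dy": 0,"dz": 0,"roll": 0,"claw": -0.35},{"dx": 0,"dy": 0,"dz": 0,"roll": 0,"claw": -0.35},{"dx": 0,"dy": 0,"dz": 0,"roll": 0,"claw": -0.35},{"dx": 0,"dy": 0,"dz": 0,"roll": 0,"claw": -0.35},{"dx": 0,"dy": 0,"dz": 0,"roll": 0,"claw": -0.35}]'

```text
clock: 33.6
tcp_pos: [0.5199, -0.3377, 0.1269]
orientation: [0.0, 0.236, 0.972, 0.0]
wrist_force: [-0.7, 1.0, -0.6]
finger_gap: 0.0275
grip_force: 0.0
```

```bash
python3 bay.py 1|head -1; python3 sh.py
cat > sc2.py <<'E'
from rack import *
from workcell import *
w=read_camera("wrist");im=w["image"].astype(int);pickle.dump(w,open("w9.pkl","wb"))
dk=((im.max(2)<75)&((im[...,2]-im[...,0])>10))
for u in(255,262,270,278,286,294):
    v=np.nonzero(dk[:300,u])[0];print("handle start u",u,v.min() if len(v) else None,onbay(w,u,v.min(),20,1) if len(v) else None)
for v in(20,50,80,110,140):
    g=np.diff(cv2.GaussianBlur(w["image"][v-1:v+2].mean((0,2)).reshape(1,-1).astype(np.float32),(5,1),0)[0]);k=[u for u in range(150,420) if abs(g[u])>6 and abs(g[u])==abs(g[max(u-4,0):u+5]).max()]
    print("row",v,[(u,round(float(g[u])),onbay(w,u,v,5,1)[:2].tolist()) for u in k])
E
python3 sc2.py
```

```text
h 136.4 lat 0.7 height 126.9 | bay x 166.0 z 37.4 (mm) yawerr 0.02 deg F [-0.7  1.  -0.6] gap 0.0275 t 33.60
handle start rows [118]
225 255 296
245 255 296
265 254 296
285 254 296
handle start u 255 212 [135.6  -9.1  20. ]
handle start u 262 123 [91.9 -6.  20. ]
handle start u 270 120 [90.4 -2.1 20. ]
handle start u 278 119 [89.9  1.8 20. ]
handle start u 286 120 [90.4  5.7 20. ]
handle start u 294 128 [94.4  9.6 20. ]
row 20 [(179, -26, [28.5, -52.0]), (188, 12, [28.5, -47.1]), (194, -18, [28.5, -43.9]), (352, -20, [28.4, 42.5]), (357, 17, [28.4, 45.2]), (366, -12, [28.4, 50.1]), (378, 16, [28.4, 56.7]), (386, -28, [28.4, 61.1]), (391, 25, [28.4, 63.8])]
row 50 [(175, -22, [45.9, -53.7]), (187, 8, [45.8, -47.2]), (193, -18, [45.8, -44.0]), (199, 13, [45.8, -40.7]), (204, 9, [45.8, -38.0]), (352, -19, [45.8, 42.1]), (357, 16, [45.8, 44.8]), (363, -11, [45.8, 48.0]), (380, 34, [45.8, 57.3]), (385, -37, [45.8, 60.0]), (391, 38, [45.8, 63.2])]
row 80 [(167, -24, [62.9, -57.5]), (186, 9, [62.9, -47.3]), (192, -16, [62.9, -44.1]), (198, 13, [62.8, -40.9]), (203, 12, [62.8, -38.2]), (353, -15, [62.8, 42.2]), (358, 17, [62.8, 44.9]), (367, -10, [62.8, 49.7]), (386, -39, [62.8, 59.9]), (393, 26, [62.8, 63.7])]
row 110 [(162, -20, [79.5, -59.6]), (195, 11, [79.5, -42.1]), (202, 7, [79.5, -38.4]), (350, -16, [79.5, 40.2]), (359, 20, [79.5, 45.0]), (368, -40, [79.5, 49.8]), (389, -16, [79.5, 61.0]), (396, 17, [79.5, 64.7]), (412, 8, [79.5, 73.2])]
row 140 [(158, -15, [95.9, -61.1]), (194, 12, [95.9, -42.2]), (207, 10, [95.9, -35.4]), (256, -45, [95.9, -9.6]), (296, 34, [95.9, 11.5]), (355, -48, [95.9, 42.5]), (369, -37, [95.9, 49.9]), (396, -17, [95.9, 64.1]), (403, 19, [95.9, 67.8])]
```

send_rows --increments '[{"dx": 0,"dy": 0,"dz": 0.5,"roll": 0,"claw": -0.35},{"dx": 0,"dy": 0,"dz": 1,"roll": 0,"claw": -0.35},{"dx": -0.5,"dy": 0.26,"dz": 1.5,"roll": 0,"claw": -0.3},{"dx": -1.2,"dy": 0.6,"dz": 2,"roll": 0,"claw": -0.3},{"dx": -2,"dy": 1,"dz": 2,"roll": 0,"claw": -0.3}]'

```text
clock: 34.33
tcp_pos: [0.4695, -0.3127, 0.1789]
orientation: [0.001, 0.235, 0.972, -0.001]
wrist_force: [0.1, 0.5, -0.4]
finger_gap: 0.0299
grip_force: 0.0
```

```bash
cp w9.pkl w9a.pkl; python3 bay.py 1|head -1; python3 sc2.py | head -6
python3 - <<'E'
from rack import *
a,b=[pickle.load(open(f,"rb")) for f in("w9a.pkl","w9.pkl")]
p=np.load("rack.npy");o=p[:3]-frame(p)@[0,p[4],0]
def hs(c,u0=278):
    im=c["image"].astype(int);dk=((im.max(2)<75)&((im[...,2]-im[...,0])>10));return min(np.nonzero(dk[:320,u])[0].min() for u in range(270,287))
x,r=tri([(a,277,hs(a)),(b,277,hs(b))]);print("handle start in bay",(frame(p).T@(x-o)*1000).round(1),r,hs(a),hs(b))
im=b["image"].astype(int)
for y in(-30,0,30):
    q=[(k,proj(b,o+frame(p)@(np.array([k,y,z])/1000)).round().astype(int)) for k,z in [(k,27 if k<=20 else 5) for k in range(-6,50,2)]]
    print(y,[(k,int(v),int(im[v,u].mean())) for k,(u,v) in q if v>=0])
E
```

```text
h 80.2 lat -0.1 height 178.9 | bay x 135.8 z 107.8 (mm) yawerr 0.03 deg F [ 0.1  0.5 -0.4] gap 0.0299 t 34.33
handle start u 255 None None
handle start u 262 267 [134.1  -8.8  20. ]
handle start u 270 203 [92.1 -3.7 20. ]
handle start u 278 202 [91.5  1.6 20. ]
handle start u 286 203 [92.1  6.9 20. ]
handle start u 294 None None
handle start in bay [92.4  1.1 26.9] [np.float64(0.00020194150330671987), np.float64(0.0002019415033066433)] 119 202
-30 [(-6, 57, 114), (-4, 60, 117), (-2, 63, 111), (0, 66, 113), (2, 68, 113), (4, 71, 112), (6, 74, 112), (8, 77, 111), (10, 80, 110), (12, 83, 111), (14, 86, 113), (16, 88, 104), (18, 91, 106), (20, 94, 103), (22, 109, 121), (24, 112, 121), (26, 115, 121), (28, 117, 122), (30, 120, 121), (32, 123, 123), (34, 125, 122), (36, 128, 122), (38, 131, 122), (40, 134, 123), (42, 136, 124), (44, 139, 124), (46, 142, 124), (48, 144, 124)]
0 [(-6, 57, 114), (-4, 60, 111), (-2, 63, 114), (0, 66, 113), (2, 69, 112), (4, 71, 113), (6, 74, 113), (8, 77, 112), (10, 80, 112), (12, 83, 113), (14, 86, 112), (16, 88, 105), (18, 91, 101), (20, 94, 107), (22, 109, 121), (24, 112, 121), (26, 115, 121), (28, 117, 121), (30, 120, 122), (32, 123, 122), (34, 126, 122), (36, 128, 122), (38, 131, 121), (40, 134, 121), (42, 136, 122), (44, 139, 122), (46, 142, 125), (48, 144, 123)]
30 [(-6, 57, 112), (-4, 60, 111), (-2, 63, 110), (0, 66, 111), (2, 69, 114), (4, 71, 114), (6, 74, 113), (8, 77, 112), (10, 80, 110), (12, 83, 110), (14, 86, 114), (16, 89, 104), (18, 91, 107), (20, 94, 106), (22, 109, 118), (24, 112, 119), (26, 115, 118), (28, 117, 119), (30, 120, 118), (32, 123, 119), (34, 126, 119), (36, 128, 120), (38, 131, 121), (40, 134, 120), (42, 136, 120), (44, 139, 120), (46, 142, 120), (48, 144, 121)]
```

The lip edge is visible on top of the blade, and the handle start triangulates to bay x=92, so the scraper is home under the lip with its handle on the jaws. Grip and press.

send_rows --increments '[{"dx": 0.6,"dy": -0.3,"dz": 0,"roll": 0,"claw": 0},{"dx": 1.22,"dy": -0.58,"dz": 0,"roll": 0,"claw": 0},{"dx": 1.22,"dy": -0.58,"dz": -1,"roll": 0,"claw": 0},{"dx": 1.22,"dy": -0.58,"dz": -2.2,"roll": 0,"claw": 0},{"dx": 1.22,"dy": -0.58,"dz": -3.1,"roll": 0,"claw": 0}]' --grip_force 50

```text
clock: 35.0
tcp_pos: [0.4998, -0.3268, 0.0989]
orientation: [-0.0, 0.235, 0.972, 0.0]
wrist_force: [0.5, 0.0, 0.5]
finger_gap: 0.0425
grip_force: 0.0
```

send_rows --increments '[{"dx": 0,"dy": 0,"dz": 0,"roll": 0,"claw": -0.5},{"dx": 0,"dy": 0,"dz": 0,"roll": 0,"claw": -1},{"dx": 0,"dy": 0,"dz": 0,"roll": 0,"claw": -1},{"dx": 0,"dy": 0,"dz": 0,"roll": 0,"claw": -1},{"dx": 0,"dy": 0,"dz": 0,"roll": 0,"claw": -1}]'

```text
clock: 35.62
tcp_pos: [0.5007, -0.3275, 0.1001]
orientation: [0.001, 0.236, 0.972, -0.0]
wrist_force: [-1.2, 0.8, 2.0]
finger_gap: 0.0169
grip_force: 49.1
```

```bash
python3 bay.py 1|head -1
```

```text
h 114.7 lat 1.0 height 100.1 | bay x 135.3 z 21.8 (mm) yawerr 0.02 deg F [-1.2  0.8  2. ] gap 0.0169 t 35.62
```

send_rows --increments '[{"dx": 0.05,"dy": -0.03,"dz": -0.14,"roll": 0,"claw": -1},{"dx": 0.11,"dy": -0.06,"dz": -0.28,"roll": 0,"claw": -1},{"dx": 0.16,"dy": -0.08,"dz": -0.42,"roll": 0,"claw": -1},{"dx": 0.21,"dy": -0.11,"dz": -0.56,"roll": 0,"claw": -1},{"dx": 0.27,"dy": -0.14,"dz": -0.7,"roll": 0,"claw": -1}]'

```text
clock: 36.25
tcp_pos: [0.5089, -0.332, 0.0843]
orientation: [0.002, 0.235, 0.972, -0.001]
wrist_force: [-5.2, 4.0, 32.1]
finger_gap: 0.0172
grip_force: 53.5
```

```bash
python3 bay.py 1|head -1
```

```text
h 124.0 lat 0.8 height 84.3 | bay x 137.4 z 3.6 (mm) yawerr 0.04 deg F [-5.2  4.  32.1] gap 0.0172 t 36.25
```

send_rows --increments '[{"dx": -0.05,"dy": 0.03,"dz": 0.3,"roll": 0,"claw": -1},{"dx": -0.05,"dy": 0.03,"dz": 0.3,"roll": 0,"claw": 0},{"dx": -0.05,"dy": 0.03,"dz": 0.3,"roll": 0,"claw": 0},{"dx": -0.1,"dy": 0.05,"dz": 1.5,"roll": 0,"claw": 0},{"dx": -0.3,"dy": 0.15,"dz": 3.5,"roll": 0,"claw": 0}]'

```text
clock: 36.88
tcp_pos: [0.4979, -0.3256, 0.1674]
orientation: [-0.003, 0.236, 0.972, 0.001]
wrist_force: [0.3, -0.3, 0.3]
finger_gap: 0.0427
grip_force: 0.0
```

```bash
python3 bay.py 1|head -1; python3 sc2.py | head -6; cp w9.pkl w9a.pkl
```

```text
h 111.4 lat 1.4 height 167.4 | bay x 159.6 z 84.6 (mm) yawerr 0.02 deg F [ 0.3 -0.3  0.3] gap 0.0427 t 36.88
handle start u 255 None None
handle start u 262 170 [98.  -6.6 20. ]
handle start u 270 168 [96.8 -1.7 20. ]
handle start u 278 168 [96.8  3.1 20. ]
handle start u 286 170 [98.  8. 20.]
handle start u 294 None None
```

send_rows --increments '[{"dx": 0,"dy": 0,"dz": 1.5,"roll": 0,"claw": 0},{"dx": -0.8,"dy": 0.4,"dz": 3,"roll": 0,"claw": 0},{"dx": -1.8,"dy": 0.9,"dz": 4,"roll": 0,"claw": 0},{"dx": -2.5,"dy": 1.3,"dz": 5,"roll": 0,"claw": 0},{"dx": -2.5,"dy": 1.3,"dz": 5,"roll": 0,"claw": 0}]'

```text
clock: 37.55
tcp_pos: [0.4368, -0.2944, 0.2963]
orientation: [0.001, 0.236, 0.972, -0.001]
wrist_force: [1.2, -0.6, 0.2]
finger_gap: 0.0431
grip_force: 0.0
```

```bash
python3 bay.py 1|head -1
python3 - <<'E'
from rack import *
from workcell import *
a=pickle.load(open("w9a.pkl","rb"));b=read_camera("wrist");sc=read_camera("scene")
p=np.load("rack.npy");o=p[:3]-frame(p)@[0,p[4],0]
dk=lambda c:((c["image"].max(2)<75)&((c["image"][...,2].astype(int)-c["image"][...,0])>10))
def hs(c): return min(np.nonzero(dk(c)[:320,u])[0].min() for u in range(270,287))
x,r=tri([(a,277,hs(a)),(b,277,hs(b))]);print("handle start in bay",(frame(p).T@(x-o)*1000).round(1),r,hs(a),hs(b))
q=lambda c,x,y,z:proj(c,o+frame(p)@(np.array([x,y,z])/1000)).round().astype(int)
for x in(110,150,160,180,200,205,210):
    out=[]
    for n,c in(("w",b),("s",sc)):
        k=[y for y in np.arange(-30,30,.5) if (lambda u,v:0<=v<420 and c["image"][v,u,2]>=int(c["image"][v,u,0])+8 and c["image"][v,u].max()<90)(*q(c,x,y,16))];out.append((n,min(k),max(k),len(k)) if k else n)
    print(x,out)
# brush bands again
p2=p
for x in(90,150,180,200,205,210):
    out=[]
    for c in(b,sc):
        k=[y for y in np.arange(-25,25,.5) if (lambda u,v:0<=v<420 and int(c["image"][v,u,2])-c["image"][v,u,0]>40)(*proj(c,p[:3]+frame(p)@(np.array([x,y,9])/1000)).round().astype(int))];out.append((min(k),max(k)) if k else None)
    print("brush",x,out)
E
```

```text
h 42.8 lat 1.1 height 296.3 | bay x 149.4 z 230.3 (mm) yawerr 0.01 deg F [ 1.2 -0.6  0.2] gap 0.0431 t 37.55Traceback (most recent call last):
  File "<stdin>", line 7, in <module>
  File "<stdin>", line 6, in hs
  File "<stdin>", line 6, in <genexpr>
    return umr_minimum(a, axis, None, out, keepdims, initial, where)
ValueError: zero-size array to reduction operation minimum which has no identity
```

```bash
cat > fin.py <<'E'
from rack import *
from workcell import *
a=pickle.load(open("w9a.pkl","rb"));b=read_camera("wrist");sc=read_camera("scene")
p=np.load("rack.npy");o=p[:3]-frame(p)@[0,p[4],0]
dk=lambda c:((c["image"].max(2)<90)&((c["image"][...,2].astype(int)-c["image"][...,0])>8))
def hs(c):
    m=dk(c).astype(np.uint8);m[:,:255]=0;m[:,300:]=0;k,l,st,ce=cv2.connectedComponentsWithStats(m);i=1+np.argmax(st[1:,4]);print("blob",st[i]);return st[i,1]
va,vb=hs(a),hs(b);x,r=tri([(a,277,va),(b,277,vb)]);print("handle start in bay",(frame(p).T@(x-o)*1000).round(1),va,vb)
def q(c,oo,x,y,z): return proj(c,oo+frame(p)@(np.array([x,y,z])/1000)).round().astype(int)
def band(c,oo,x,z,f):
    k=[]
    for y in np.arange(-28,28,.5):
        u,v=q(c,oo,x,y,z)
        if 0<=v<420 and 0<=u<560 and f(c)[v,u]: k.append(float(y))
    return (k[0],k[-1],len(k)) if k else None
wood=lambda c:(c["image"][...,2].astype(int)-c["image"][...,0])>40
for x in(110,140,160,180,198,203,208,214): print(x,"scraper",[band(c,o,x,17,dk) for c in(b,sc)],"brush",[band(c,p[:3],x,10,wood) for c in(b,sc)])
E
python3 fin.py
```

```text
blob [ 258  167   32  185 5248]
blob [ 265  209   20  115 1989]
handle start in bay [94.1  3.  11.1] 167 209
110 scraper [(-8.0, 9.5, 36), (-6.0, 13.0, 39)] brush [(-14.0, 13.5, 56), (-12.5, 17.5, 61)]
140 scraper [(-8.5, 9.5, 37), (-4.5, 15.0, 40)] brush [(-11.0, 9.5, 42), (-7.0, 15.0, 45)]
160 scraper [(-8.5, 9.5, 37), (-4.5, 14.5, 39)] brush [(-5.5, 9.0, 30), (-7.0, 14.0, 43)]
180 scraper [(-5.5, 6.5, 25), (-5.0, 6.5, 24)] brush [None, (-7.5, 7.5, 31)]
198 scraper [(-8.5, 9.0, 36), (1.5, 11.5, 15)] brush [None, (-3.0, 12.5, 32)]
203 scraper [(-7.5, 8.5, 33), None] brush [None, (-5.0, 9.5, 30)]
208 scraper [None, None] brush [None, (2.5, 3.0, 2)]
214 scraper [None, None] brush [None, None]
```

```bash
python3 -c "
from workcell import *
print(hand_in())"
```

```text
the job is handed in; nothing more can be done
None
```

The job is handed in at about 38 s of 67 s: the camera measurements show brush and scraper both flat in their bays, heads under the lips and handles snapped into the clips, gripper clear of everything.

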